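# Pack the hair clips into the styling case and hasp it shut

## Robot

A 6-joint arm with a two-finger parallel gripper is mounted at the origin on the work surface. World frame = base frame: x ahead of the robot, y to its left, z up, the work surface at z = 0. Lengths are in m, angles in rad, forces in N, time in s.
With the tool pointing down it reaches from about 0.35 to 0.875 m from the base axis. Payload 4.2 kg.
Tool frame: the origin (TCP) lies between the finger pads; the fingertips stand 11 mm ahead of it and the grasp point (between the pads) lies 8 mm behind it; z points along the fingers, y is the line along which they close (so a half turn about z gives the same grasp; the last joint's range is limited). The gripper opens to 85 mm and grips with 20 to 120 N. Pads are 22 mm wide; open, the fingers measure 114 mm over their backs; the gripper's body (76 mm by 85 mm) begins 54 mm behind the grasp point. The pads swing forward as they close: fully open they stand 13 mm farther back than shut.
Start: joints at [1.477, 0.385, 0.008, 0, -1.194, -0.259], TCP at [0.216, 0.586, 0.216] pointing down, gripper open.
Joint ranges: [-3.14, 3.14], [-1.21, 2.06], [-1.07, 1.41], [-3.16, 2.05], [-2.99, -0.16], [-3.1, 3.1]. Speed limits (rad/s): [2.79, 2.79, 3.14, 3.14, 3.14, 3.14].

## Interface

Orientations are given as a unit quaternion [w, x, y, z].
In Python, from station import robot, vision, finish_job gives the robot as it stands. The module is installed in compiled form; this text tells all that it offers.
- The arm moves only by the tool apply_moves, never from a script. Its argument "motion" is one flat list of numbers, 5 for each row, row after row: the opening, from 0 (shut) to 1 (fully open), then the shift along the tool's x, y, z as a fraction of full scale, then the turn about the tool's z as a fraction of full scale. A call has 1 to 20 rows; each row shifts and turns the commanded pose from where the row before left it, along the tool's axes as they then stand; what a row does not reach is not made up. Full scale, the value 1, is 0.03 m for a shift and 6 degrees for a turn. A row lasts 1/10 s, in which the tool goes at most 50 mm and 8.59 degrees, less where a joint would pass 70% of its speed; a pose out of reach is approached as far as the arm can. A call with a number of a shift or a turn outside -1 to 1 is refused whole. A call with a gripper value outside its range is refused whole. The fingers move at their own pace and stop on an object; "grip_force" is the grip in N (left out, the last holds). Time passes only in rows, so rows that do not move let the fingers close. It gives the time, the measured TCP pose, the force, the opening and the grip force at its end, in the units of the state.
- robot.state(): the state, without advancing time (a new reading comes with each control period).
- vision.capture(name): name is "scene" or "side" or "wrist"; returns (picture, depth): 420x560x3 uint8, blue, green, red; 420x560 float32, m along the optical axis (not along the pixel's ray), 0 where there is no reading.
- vision.camera_info(name): a dict with "mtx" (3x3 intrinsics, pixels), "cam_to_world" (4x4, takes a point from camera to world coordinates). Camera axes: x right, y down, z forward; pixel columns grow to the right and rows downward; lengths in m; the calibration is good to about 2 mm. The wrist camera is an equidistant fisheye: a pixel r from the principal point sees the ray r / f radians off the axis. A picture is of the moment at which its call begins: read the wrist's pose just before it. camera_info takes no time and is no camera call; for the wrist camera it gives the pose at the moment of the call.
- finish_job(): hands the job in; it is judged then, once.
The state is a dict: "time": time; "qpos": joint angles; "joint_vel": joint speeds; "joint_efforts": joint torques, N m; "tool_pos": TCP position; "eef_rot": TCP orientation; "wrist_force": force on the tool from outside, world axes, zero at the start; "moment": the same for the moment, N m; "finger_gap": finger opening in m; "grasp_force": force on a finger pad.
Only numpy, scipy, OpenCV 4.12 (cv2) and the standard library are available. Lean on these libraries where they do the work, as an engineer would, in place of code of your own. Each camera call takes 0.05 s, during which the arm holds its last target. There are 200 camera calls.

## Task

Pry the styling case's lid up with the spatula's blade through the notch under its front edge and swing it wide open. Put every hair clip lying on the counter into the case and lay the spatula back on its glass tray, then shut the lid fully, and only then swing the hasp down over the staple until it is fully home. Leave the other things on the counter where they stand.

Things in the scene. Friction and masses are not known exactly. Their poses are not given: they have to be found in the camera images.
- case: hard grey styling case, fixed to the counter. Origin at the centre of its underside; its front faces its own -x. 160 deep (x), 260 wide (y), rim 80 mm high; walls 6 mm, floor 6 mm (inside 148 x 248, 74 deep). Its flat lid is hinged along the +x rim
- notch (a point): middle of the pry notch in the top of the case's front wall, at case (-80, -70, 72) mm: an opening 60 mm wide (case y) and 16 mm high (64 to 80 mm) right under the lid, 6 mm deep through the wall, into which the blade fits; a bright 60 mm aluminium plate on the lid edge marks it from above
- lid_hinge (a point): middle of the lid's hinge line, at case (80, 0, 80) mm; the line runs along case y
- lid (a joint): lid angle, rad: 0 shut, grows as the front edge rises, stop at 1.75. Lid 8 mm thick, 266 wide, its underside at the rim, from the hinge to 172 mm in front of it (12 mm over the front wall). No handle. Stiff hinge: it stays where it is left; about 3 N at the front edge moves it
- hasp_hinge (a point): middle of the hasp's hinge at the lid's front edge: 172 mm from the lid's hinge line, at case (-92, 0, 84) mm when the lid is shut; its line runs along case y; moves with the lid
- hasp_tab (a point): middle of the thick tab (18 x 40 x 18 mm) at the free end of the hasp, 55 mm from the hasp's hinge; it stands 16 mm out in front of the strap's plane
- hasp (a joint): hasp angle relative to the lid, rad: 0 hanging straight down over the staple (shut), 1.57 sticking straight out to the front, 2.8 folded up; a slotted steel strap 64 mm long, 40 wide, 4 thick; stays where it is left; 0 is its stop
- staple (a point): outer end of the small steel staple on the case's front wall, at case (-98, 0, 58) mm, which passes through the slot of the hasp when shut
- tray: shallow glass tray, fixed, 220 (x) by 120 (y), rim 12 mm high, walls and floor 5 mm; origin at the centre of its underside
- spatula: flat spatula, 170 mm long, lying on the tray. Origin under its middle; blade towards +x. Wooden handle from x = -85 to 10 mm, 18 wide, 20 tall; steel blade from x = 5 to 85 mm, 28 wide, 3 thick, its middle plane 9.5 mm above the underside; balance point near x = -18 mm
- spatula_tip (a point): middle of the end of the spatula's blade
- clip0: black duckbill hair clip, 80 mm long (x, thin jaw end at +x), 22 wide (y), 23 tall over its middle block (the block is 32 mm long, at the centre); origin at the centre of its underside; None if it is not there in this run
- clip1: black duckbill hair clip, 80 mm long (x, thin jaw end at +x), 22 wide (y), 23 tall over its middle block (the block is 32 mm long, at the centre); origin at the centre of its underside; None if it is not there in this run
- clip2: black duckbill hair clip, 80 mm long (x, thin jaw end at +x), 22 wide (y), 23 tall over its middle block (the block is 32 mm long, at the centre); origin at the centre of its underside; None if it is not there in this run
- clip3: black duckbill hair clip, 80 mm long (x, thin jaw end at +x), 22 wide (y), 23 tall over its middle block (the block is 32 mm long, at the centre); origin at the centre of its underside; None if it is not there in this run
- jar: orange ceramic jar with lid, 82 mm across, 90 tall; origin under its middle (leave alone)
- hairbrush: wooden-handled hairbrush, 220 mm long (x), 60 wide, 28 tall, lying down near the far edge; origin at the underside, where handle and head meet (leave alone)
- compact: round brass powder compact, 58 mm across, 16 tall, lying among the clips; origin under its middle (leave alone)
- perfume_a: square amber perfume bottle, 44 mm wide, 82 tall with cap; origin under its middle (leave alone)
- perfume_b: square clear perfume bottle, 40 mm wide, 97 tall with cap; origin under its middle (leave alone)
Things that resemble listed ones, but are neither listed nor needed, are in the scene too. Leave any green or purple look-alike of the spatula alone. Leave any purple look-alike of the clip3 alone.

How it is judged:
By the outcome, as a careful person would: the job done as asked, in the order asked, and still so for the second after the job is handed in, with the robot touching nothing.
Of clip0, clip1, clip2, clip3 only 2 to 4 are there at a start; the rules pass over those that are not, and their reading is None.
At some moment in a run one of clip0, clip1, clip2, clip3 may be knocked a few centimetres aside while the robot is not near it.
It also fails if it takes over 210 s, if anything falls off the work surface, if the arm or the gripper's body presses on something with over 40 N, if the wrist force passes 120 N, or if a joint passes its speed limit or range.

## Working session

There is one attempt and no reset: what is moved stays moved. The work goes in short steps, Python scripts to look and compute and a tool call to move; the robot and the scene stay as the last step left them, time stands still between calls to the robot, and variables do not carry over. Pictures are saved under pics/ and viewed, at most 14 in all, crops included, and the job is handed in when it is done.

Besides the shell and the picture viewer there is one more tool, called after "Call:" as name(argument=value, ...) on one line, values as JSON. apply_moves: Moves the arm, as the interface text tells. Its arguments: {"type":"object","properties":{"motion":{"type":"array"},"grip_force":{"type":"number"}},"required":["motion"]}

```bash
mkdir -p pics; python3 - <<'E'
from station import robot, vision
import cv2,numpy as np
s=robot.state();print(s)
for n in("scene","side","wrist"):
    i=vision.camera_info(n);p,d=vision.capture(n);cv2.imwrite(f"pics/{n}0.png",p);np.savez(f"{n}0.npz",p=p,d=d,K=i["mtx"],T=i["cam_to_world"])
    print(n,np.round(i["mtx"],1).tolist(),np.round(i["cam_to_world"],3).tolist(),(d>0).mean())
E
```

```text
{'time': 0.0, 'qpos': array([ 1.47656376e+00,  3.85577036e-01,  6.62636762e-03, -4.94953801e-04,
       -1.19400927e+00, -2.58589790e-01]), 'joint_vel': array([-6.84167520e-04, -2.70217074e-04, -1.60079608e-03,  1.34806618e-03,
       -3.71096125e-04, -9.87802323e-05]), 'joint_efforts': array([-1.45447589e-04, -3.92282259e+01,  1.88408285e+01,  4.18632746e+00,
       -4.57266826e-03,  8.21928978e-06]), 'tool_pos': array([0.21574426, 0.58592247, 0.21461008]), 'eef_rot': array([ 1.09703517e-03,  9.84463231e-01, -1.75587366e-01, -1.40440710e-04]), 'wrist_force': array([-0.50599459,  0.9802554 ,  0.29132901]), 'moment': array([-0.01224894, -0.01859425,  0.00954192]), 'grasp_force': 0.0, 'finger_gap': 0.08582827089803342}
scene [[418.1, 0.0, 280.3], [0.0, 418.1, 208.8], [0.0, 0.0, 1.0]] [[0.544, 0.627, -0.557, 1.152], [0.839, -0.401, 0.369, -0.451], [0.008, -0.668, -0.744, 0.92], [0.0, 0.0, 0.0, 1.0]] 0.9961734693877551
side [[381.9, 0.0, 275.7], [0.0, 381.9, 215.9], [0.0, 0.0, 1.0]] [[0.941, -0.254, 0.222, 0.271], [-0.338, -0.702, 0.627, -0.744], [-0.003, -0.665, -0.747, 0.903], [0.0, 0.0, 0.0, 1.0]] 0.9958163265306123
wrist [[325.2, 0.0, 280.7], [0.0, 325.2, 206.6], [0.0, 0.0, 1.0]] [[-0.345, -0.887, -0.308, 0.296], [-0.939, 0.327, 0.111, 0.558], [0.002, 0.327, -0.945, 0.372], [0.0, 0.0, 0.0, 1.0]] 0.9959863945578231
```

View pics/scene0.png

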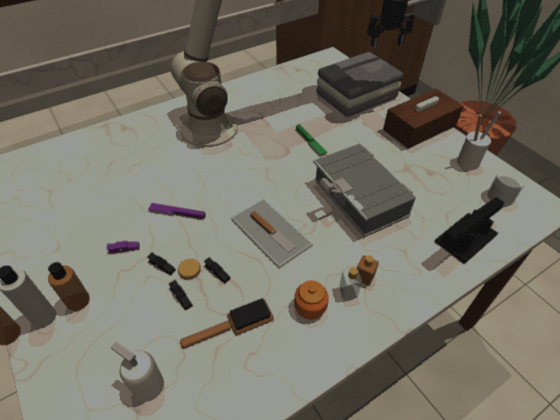

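View pics/side0.png

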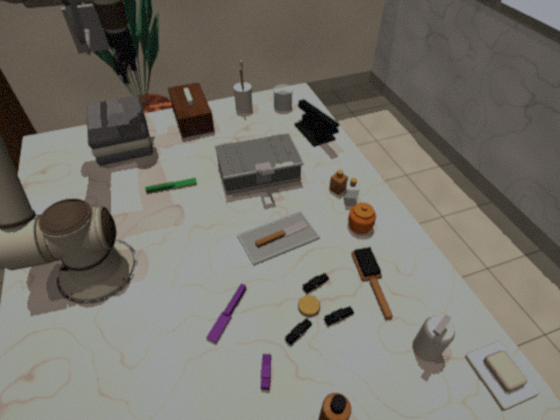

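Scene: case at (362,187) with hasp on its front near (320,213), tray with spatula at (270,230), three black clips at (160,264), (217,270), (180,294), compact (189,268), and purple and green look-alikes. Side: the same, case at (260,162), clips at (315,283), (339,316), (298,332).

```bash
cat > h.py <<'E'
import cv2,numpy as np
def cloud(f):
    z=np.load(f);p,d,K,T=z["p"],z["d"],z["K"],z["T"]
    v,u=np.mgrid[:420,:560]
    P=np.stack([(u-K[0,2])/K[0,0]*d,(v-K[1,2])/K[1,1]*d,d],-1)
    return p,d,P@T[:3,:3].T+T[:3,3]
def ray(f,u,v,h):
    z=np.load(f);K,T=z["K"],z["T"]
    r=T[:3,:3]@[(u-K[0,2])/K[0,0],(v-K[1,2])/K[1,1],1]
    return T[:3,3]+r*(h-T[2,3])/r[2]
def snap(n,k):
    from station import vision
    i=vision.camera_info(n);p,d=vision.capture(n);cv2.imwrite(f"pics/{n}{k}.png",p)
    np.savez(f"{n}{k}.npz",p=p,d=d,K=i["mtx"],T=i["cam_to_world"]);return p,d
def rect(W):
    c,s,a=cv2.minAreaRect((W[:,:2]*1000).astype(np.float32))
    if s[0]<s[1]: s=s[::-1];a+=90
    return np.round(c,1),np.round(s,1),round((a+90)%180-90,1)  # angle of long side
E
python3 - <<'E'
from h import *
from collections import OrderedDict
for n in("scene","side"):
    p,d,W=cloud(n+"0.npz");hsv=cv2.cvtColor(p,cv2.COLOR_BGR2HSV);z=W[...,2]
    print(n,"table z",np.median(z[(d>0)&(abs(z)<.01)]))
    H,S,V=[hsv[...,i].astype(int) for i in range(3)]
    ms=dict(clip=(V<60)&(z<.04)&(z>.004),top=(z>.018)&(z<.03)&(V<70),orange=(H<20)&(S>110)&(z>.004)&(z<.04),purple=(H>130)&(H<165)&(S>90),lid=(z>.08)&(z<.095)&(S<90),green=(H>45)&(H<80)&(S>120),tray=(z>.007)&(z<.016)&(S<60))
    for k,m in ms.items():
        m=m&(d>0)&(W[...,0]>.0)&(W[...,0]<1.1)&(abs(W[...,1])<.9)
        N,L,st,c=cv2.connectedComponentsWithStats(m.astype(np.uint8))
        for i in range(1,N):
            if st[i,4]>25:
                q=W[L==i];print(k,np.round(c[i]),st[i,4],*rect(q),"z",np.round(np.percentile(q[:,2],[5,50,95])*1000))
a=cv2.resize(cv2.imread("pics/scene0.png")[140:270,220:420],None,fx=4,fy=4,interpolation=cv2.INTER_CUBIC)
cv2.imwrite("pics/c1.png",a)
E
```

```text
scene table z -0.0009397405746188747
clip [355. 102.] 665 [181.3 533.3] [310.6 161.3] 51.7 z [ 8. 26. 36.]
clip [417. 133.] 570 [450.7 611.4] [265.  114.8] 61.0 z [ 6. 22. 38.]
clip [303. 134.] 37 [215.5 258.3] [95.1 10.6] 0.9 z [ 5. 10. 16.]
clip [318. 178.] 41 [435.2 163.2] [32.4  5.7] -6.5 z [ 9. 23. 38.]
clip [491. 193.] 60 [765.7 563.8] [29.3  6.7] -23.5 z [ 6. 21. 38.]
clip [364. 216.] 577 [612.7 177.8] [259.3 125.5] 32.7 z [ 8. 23. 38.]
clip [190. 215.] 71 [ 346.6 -234. ] [88.8  6.7] 47.1 z [ 5.  9. 15.]
clip [260. 225.] 37 [492.3 -82.1] [83.7  1.9] 8.7 z [10. 14. 19.]
clip [470. 243.] 832 [834.1 378.4] [157.5  97.8] -83.4 z [ 7. 11. 31.]
clip [119. 249.] 54 [ 359.  -446.6] [50.4  8.4] 63.7 z [ 5.  8. 18.]
clip [161. 263.] 242 [ 464.4 -368.2] [79.9 21.3] 21.9 z [ 5. 19. 24.]
clip [216. 270.] 243 [ 560.4 -254.7] [78.3 20.3] 15.9 z [ 5. 18. 24.]
clip [365. 278.] 87 [791.   42.9] [33.6  6.1] 31.8 z [ 7. 27. 39.]
clip [180. 295.] 259 [ 577.3 -364.1] [79.2 20.1] 4.3 z [ 6. 19. 24.]
clip [ 78. 303.] 202 [ 470.7 -578.3] [50.9 19.4] -88.3 z [ 7. 23. 39.]
clip [249. 314.] 740 [ 718.7 -
[... 6835 characters left out ...]
3. 15.]
tray [289. 179.] 51 [634.1 146.7] [82.5  8.5] -4.4 z [ 8. 13. 15.]
tray [249. 187.] 113 [499.5 155.5] [173.4  27.3] -11.2 z [ 8. 12. 15.]
tray [350. 203.] 27 [779.3 -23.2] [34.9  6. ] -24.3 z [ 8. 12. 16.]
tray [277. 237.] 482 [518.1 -67.5] [220.6 124.6] 7.0 z [ 7. 11. 14.]
tray [290. 231.] 43 [562.4 -66.2] [45.6 29.4] 58.4 z [ 7. 14. 16.]
tray [119. 270.] 599 [ 60.4 -22. ] [187.9  75. ] 70.7 z [ 8. 12. 15.]
tray [214. 324.] 30 [ 269.9 -281.6] [76.7  3.5] 45.4 z [10. 12. 14.]
tray [498. 379.] 892 [ 857.8 -621.2] [130.  102.3] 89.9 z [ 9. 15. 16.]
tray [419. 354.] 48 [ 709.6 -519.8] [52.5 14.8] -69.7 z [ 7. 10. 15.]
tray [517. 365.] 46 [ 905.9 -617.3] [60.4  8.4] -90.0 z [13. 15. 16.]
```

View pics/c1.png

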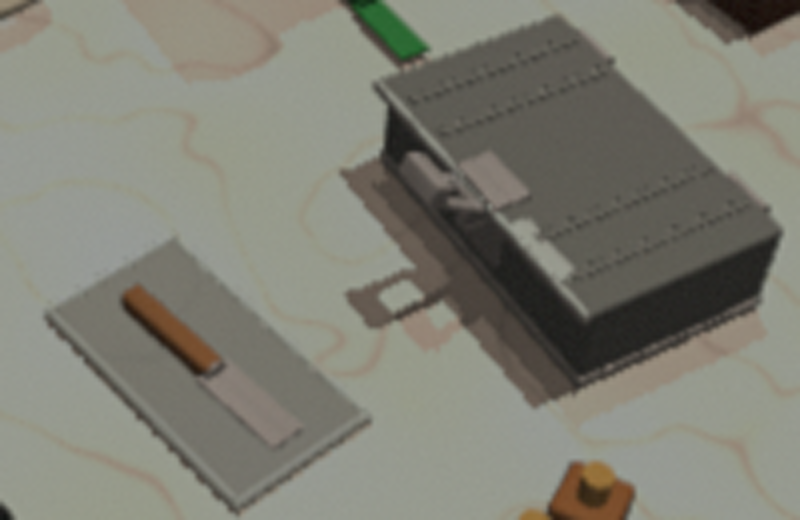

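View pics/wrist0.png

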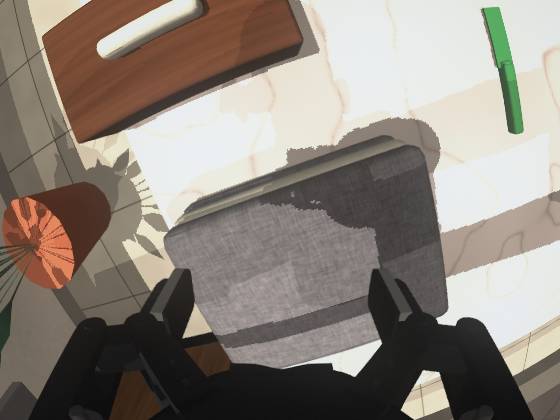

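Crop: the hasp sticks out in front of the lid edge around (445,185), the bright notch plate is at (545,250), and the spatula is on the tray with its blade pointing right. Wrist: only the unrelated book/bag stack under the gripper, nothing needed.

```bash
python3 - <<'E'
from h import *
for n in("scene","side"):
    p,d,W=cloud(n+"0.npz");hsv=cv2.cvtColor(p,cv2.COLOR_BGR2HSV)
    m=(d>0)&(W[...,2]>.08)&(W[...,2]<.096)&(abs(W[...,0]-.55)<.2)&(abs(W[...,1]-.22)<.14)
    Q=W[m];C=p[m].mean(1)
    for a in(4.3,):
        t=np.radians(a);X=np.array([np.sin(t),np.cos(t)]);Y=np.array([-np.cos(t),np.sin(t)])
        xy=Q[:,:2]-[.552,.225];x=xy@X*1000;y=xy@Y*1000
        print(n,"z",np.median(Q[:,2]),"y",np.percentile(y,[.3,99.7]))
        for lo,hi in((-120,-100),(-95,-45),(-30,30),(40,80),(80,120)):
            k=(y>lo)&(y<hi);print(lo,hi,np.percentile(x[k],[.5,99.5]))
        for lo,hi in((-60,-20),(0,30),(40,70)):
            k=(x>lo)&(x<hi);print("yr",lo,hi,np.percentile(y[k],[.5,99.5]))
        b=(C>1.35*np.median(C));print("bright x,y",np.percentile(x[b],[5,95]),np.percentile(y[b],[5,50,95]))
    # hasp cloud in front of the lid edge
    W2=W[(d>0)&(W[...,2]>.02)];xy=W2[:,:2]-[.552,.225];x=xy@X*1000;y=xy@Y*1000
    k=(x<-93)&(x>-180)&(abs(y)<60)
    for xx in range(-180,-90,8):
        j=k&(x>=xx)&(x<xx+8)
        if j.sum()>3: print(xx,j.sum(),np.round(np.percentile(y[j],[3,97])),np.round(np.percentile(W2[j,2]*1000,[5,50,95])))
E
```

```text
scene z 0.08721736672056879 y [-134.33755639  130.54594273]
-120 -100 [-84.36459465  91.44175783]
-95 -45 [-83.63929096  91.0919516 ]
-30 30 [-94.95728863  84.74732877]
40 80 [-83.56184691  90.26657778]
80 120 [-83.22895291  92.91399591]
yr -60 -20 [-133.03868874  129.586516  ]
yr 0 30 [-134.23004163  129.84983263]
yr 40 70 [-134.4227847   129.78332549]
bright x,y [-82.31140653  91.0483319 ] [-103.43185625  -20.97559171  103.20481483]
-140 33 [-20.  17.] [114. 119. 124.]
-132 54 [-20.  15.] [113. 126. 130.]
-124 26 [-22.  15.] [107. 124. 129.]
-116 11 [-21.  -6.] [ 99. 104. 122.]
-108 8 [-21. -13.] [ 97.  99. 100.]
-100 11 [-20.  15.] [90. 92. 96.]
side z 0.08848122040576745 y [-131.38574197  132.8745138 ]
-120 -100 [-86.24694002  88.5397338 ]
-95 -45 [-86.77669635  87.92581834]
-30 30 [-86.12140133  83.27822583]
40 80 [-86.14671864  84.40503142]
80 120 [-85.79607502  89.64074942]
yr -60 -20 [-130.59002581  132.25729302]
yr 0 30 [-130.93594916  132.40175111]
yr 40 70 [-129.53989707  132.57976279]
bright x,y [-81.63615728  88.88691549] [-103.34116707  -41.04928632   91.0416599 ]
-140 48 [-17.  19.] [116. 122. 130.]
-132 27 [-16.  20.] [123. 129. 131.]
-124 11 [-16.  21.] [113. 126. 128.]
```

Call:
apply_moves(motion=[0.5, 0, 0, -1, 0, 0.5, 0, 0, -1, 0, 0.5, 0, 0, -1, 0, 0.5, 0, 0, 0, 0])

```text
time: 0.55
tool_pos: [0.2167, 0.5883, 0.3108]
eef_rot: [-0.005, 0.985, -0.175, 0.001]
wrist_force: [-0.2, 0.9, 0.7]
finger_gap: 0.0427
grasp_force: 0.0
```

Call:
apply_moves(motion=[0.5, 0.95, 0.95, 0, 0, 0.5, 0.95, 0.95, 0, 0, 0.5, 0.95, 0.95, 0, 0, 0.5, 0.95, 0.95, 0, 0, 0.5, 0.95, 0.95, 0, 0, 0.5, 0.95, 0.95, 0, 0, 0.5, 0.95, 0.95, 0, 0, 0.5, 0.95, 0.95, 0, 0, 0.5, 0.95, 0.95, 0, 0, 0.5, 0.95, 0.95, 0, 0, 0.5, 0.95, 0.95, 0, 0, 0.5, 0.95, 0.95, 0, 0, 0.5, 0.95, 0.95, 0, 0, 0.5, 0.95, 0.95, 0, 0, 0.5, 0.95, 0.95, 0, 0, 0.5, 0.95, 0.95, 0, 0, 0.5, 0.95, 0.95, 0, 0, 0.5, 0.95, 0.95, 0, 0, 0.5, 0, 0, 0, 0, 0.5, 0, 0, 0, 0])

```text
time: 2.55
tool_pos: [0.5197, -0.0729, 0.3046]
eef_rot: [0.0, 0.984, -0.177, -0.001]
wrist_force: [0.2, 0.2, -0.2]
finger_gap: 0.0424
grasp_force: 0.0
```

Call:
apply_moves(motion=[0.5, 0, 0, 0, 1, 0.5, 0, 0, 0, 1, 0.5, 0, 0, 0, 1, 0.5, 0, 0, 0, 1, 0.5, 0, 0, 0, 1, 0.5, 0, 0, 0, 1, 0.5, 0, 0, 0, 1, 0.5, 0, 0, 0, 1, 0.5, 0, 0, 0, 1, 0.5, 0, 0, 0, 1, 0.5, 0, 0, 0, 1, 0.5, 0, 0, 0, 1, 0.5, 0, 0, 0, 1, 0.5, 0, 0, 0, 1, 0.5, 0, 0, 0, 1, 0.5, 0, 0, 0, 1, 0.5, 0, 0, 0, 1, 0.5, 0, 0, 0, 1, 0.5, 0, 0, 0, 1, 0.5, 0, 0, 0, 1])

```text
time: 4.55
tool_pos: [0.5194, -0.0707, 0.3057]
eef_rot: [0.0, -0.339, 0.941, 0.0]
wrist_force: [0.2, 0.3, -0.4]
finger_gap: 0.0429
grasp_force: 0.0
```

Call:
apply_moves(motion=[0.5, 0, 0, 0.9, 1, 0.5, 0, 0, 0.9, 1, 0.5, 0, 0, 0.9, 1, 0.5, 0, 0, 0.9, 1, 0.5, 0, 0, 0.9, 1, 0.5, 0, 0, 0, 0, 0.5, 0, 0, 0, 0, 0.5, 0, 0, 0, 0])

```text
time: 5.35
tool_pos: [0.5212, -0.0716, 0.1726]
eef_rot: [0.002, -0.087, 0.996, -0.0]
wrist_force: [-0.3, -0.6, 0.3]
finger_gap: 0.0428
grasp_force: 0.0
```

```bash
cat >> h.py <<'E'
def to(xy,yaw,z=None):
    "print shift along tool x,y,z and turn, in full-scale units, from here to the target"
    from station import robot
    from scipy.spatial.transform import Rotation as R
    s=robot.state();q=s["eef_rot"];M=R.from_quat([*q[1:],q[0]]).as_matrix()
    p=s["tool_pos"];g=np.array([*xy,p[2] if z is None else z])
    cy=np.degrees(np.arctan2(M[1,0],M[0,0]))
    print("t",round(s["time"],2),"pos",np.round(p,4),"yaw",round(cy,2),"down",np.round(M[:,2],3),"gap",round(s["finger_gap"],4),"gf",round(s["grasp_force"],1),"F",np.round(s["wrist_force"],1))
    print("shift",np.round(M.T@(g-p)/.03,2),"turn",round(-((yaw-cy+180)%360-180)/6,2),"q6",round(s["qpos"][5],2))
E
python3 - <<'E'
from h import *
to((.520,-.072),-171.2,.018)
p,d=snap("wrist",1)
E
```

```text
t 5.35 pos [ 0.5212 -0.0716  0.1726] yaw -170.05 down [ 0.003  0.    -1.   ] gap 0.0428 gf 0.0 F [-0.3 -0.6  0.3]
shift [ 0.06 -0.    5.15] turn 0.19 q6 -1.57
```

View pics/wrist1.png

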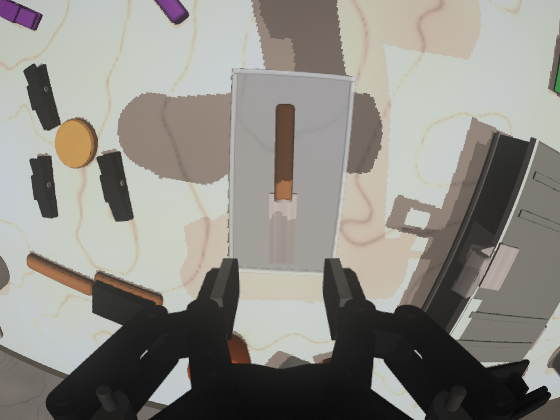

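Wrist: the spatula hangs vertically in the picture at column 283, midway between the fingers (225 and 340), with the three clips and compact at the left; I can descend.

Call:
apply_moves(motion=[0.5, 0.06, 0, 1, 0.19, 0.5, 0, 0, 1, 0, 0.5, 0, 0, 1, 0, 0.5, 0, 0, 1, 0, 0.5, 0, 0, 0.7, 0, 0.5, 0, 0, 0.4, 0, 0.5, 0, 0, 0, 0, 0.5, 0, 0, 0, 0])

```text
time: 6.2
tool_pos: [0.5195, -0.0724, 0.0188]
eef_rot: [0.001, -0.076, 0.997, -0.0]
wrist_force: [0.5, -0.2, 0.2]
finger_gap: 0.0424
grasp_force: 0.0
```

```bash
python3 - <<'E'
from h import *
to((.520,-.072),-171.2,.018)
E
```

```text
t 6.2 pos [ 0.5195 -0.0724  0.0188] yaw -171.31 down [ 0.002  0.    -1.   ] gap 0.0424 gf 0.0 F [ 0.5 -0.2  0.2]
shift [-0.02  0.01  0.03] turn -0.02 q6 -1.59
```

Call:
apply_moves(motion=[0, 0, 0, 0, 0, 0, 0, 0, 0, 0, 0, 0, 0, 0, 0, 0, 0, 0, 0, 0, 0, 0, 0, 0, 0, 0, 0, 0, 0, 0, 0, 0, 0, 0, 0, 0, 0, 0, 0, 0, 0, 0, 0, -0.4, 0, 0, 0, 0, -1, 0, 0, 0, 0, -1, 0, 0, 0, 0, -1, 0, 0, 0, 0, -1, 0, 0, 0, 0, 0, 0, 0, 0, 0, 0, 0], grip_force=100)

```text
time: 7.7
tool_pos: [0.5185, -0.0723, 0.151]
eef_rot: [0.001, -0.075, 0.997, 0.0]
wrist_force: [-0.2, 0.1, -0.4]
finger_gap: -0.0
grasp_force: 0.0
```

Call:
apply_moves(motion=[0, 0, 0, 0, -1, 0, 0, 0, 0, -1, 0, 0, 0, 0, -1, 0, 0, 0, 0, -1, 0, 0, 0, 0, -1, 0, 0, 0, 0, -1, 0, 0, 0, 0, -1, 0, 0, 0, 0, -1, 0, 0, 0, 0, -1, 0, 0, 0, 0, -1, 0, 0, 0, 0, -1, 0, 0, 0, 0, -1, 0, 0, 0, 0, -0.83, 0, 0, 0, 0, 0, 0, 0, 0, 0, 0])

```text
time: 9.2
tool_pos: [0.5177, -0.0726, 0.1489]
eef_rot: [-0.001, -0.679, 0.734, 0.001]
wrist_force: [-0.4, 0.4, 0.4]
finger_gap: 0.0
grasp_force: 0.0
```

```bash
python3 - <<'E'
from h import *
to((.6135,.004),-94.3,.0755)
E
```

```text
t 9.2 pos [ 0.5177 -0.0726  0.1489] yaw -94.49 down [-0.002 -0.    -1.   ] gap 0.0 gf 0.0 F [-0.4  0.4  0.4]
shift [-2.79 -2.99  2.44] turn -0.03 q6 -0.25
```

```bash
python3 - <<'E'
from h import *
for n in("scene","side"):
    snap(n,2);p,d,W=cloud(n+"2.npz");hsv=cv2.cvtColor(p,cv2.COLOR_BGR2HSV)
    m=(hsv[...,0]<20)&(hsv[...,1]>110)&(W[...,2]>.004)&(W[...,2]<.3)&(abs(W[...,0]-.52)<.12)&(abs(W[...,1]+.07)<.12)&(d>0)
    q=W[m];print(n,rect(q),np.percentile(q[:,2],[5,50,95]))
a=cv2.imread("pics/scene2.png")[140:290,190:400];b=cv2.imread("pics/side2.png")[140:290,190:400]
cv2.imwrite("pics/c2.png",cv2.resize(np.vstack([a,b]),None,fx=1.9,fy=1.9,interpolation=cv2.INTER_CUBIC))
E
```

```text
scene (array([492.4, -75.6]), array([87. , 15.7]), 9.7) [0.01251301 0.02250956 0.02565882]
side (array([501. , -84.7]), array([112.1,  43.2]), -6.1) [0.01500582 0.02459012 0.26289896]
```

View pics/c2.png

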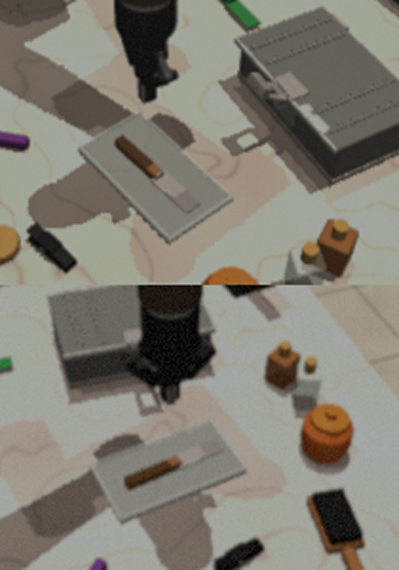

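The crop shows the spatula still on the tray untouched: the grasp missed. I'll go back over it, a little further up the handle, and close with a check before lifting.

Call:
apply_moves(motion=[0.5, 0, 0, 0, 1, 0.5, 0, 0, 0, 1, 0.5, 0, 0, 0, 1, 0.5, 0, 0, 0, 1, 0.5, 0, 0, 0, 1, 0.5, 0, 0, 0, 1, 0.5, 0, 0, 0, 1, 0.5, 0, 0, 0, 1, 0.5, 0, 0, 0, 1, 0.5, 0, 0, 0, 1, 0.5, 0, 0, 0, 1, 0.5, 0, 0, 0, 1, 0.5, 0, 0, 0, 0.8, 0.5, 0, 0, 0, 0, 0.5, 0, 0, 0, 0])

```text
time: 10.8
tool_pos: [0.5182, -0.0725, 0.1496]
eef_rot: [-0.0, -0.078, 0.997, -0.0]
wrist_force: [0.6, -0.1, -0.3]
finger_gap: 0.0428
grasp_force: 0.0
```

```bash
python3 - <<'E'
from h import *
to((.510,-.074),-171.0,.018)
p,d=snap("wrist",2)
z=np.load("wrist2.npz");K,T=z["K"],z["T"]
v,u=np.mgrid[:420,:560];du,dv=(u-K[0,2])/K[0,0],(v-K[1,2])/K[1,1];r=np.hypot(du,dv)+1e-9
t=np.tan(r)/r;P=np.stack([du*t*d,dv*t*d,d],-1)@T[:3,:3].T+T[:3,3]
hsv=cv2.cvtColor(p,cv2.COLOR_BGR2HSV)
m=(hsv[...,0]<20)&(hsv[...,1]>100)&(d>0)&(abs(P[...,0]-.5)<.1)&(abs(P[...,1]+.07)<.05)&(P[...,2]<.05)
q=P[m];print(rect(q),np.percentile(q[:,2],[5,50,95]))
E
```

```text
t 10.8 pos [ 0.5182 -0.0725  0.1496] yaw -171.1 down [-0. -0. -1.] gap 0.0428 gf 0.0 F [ 0.6 -0.1 -0.3]
shift [ 0.28 -0.01  4.39] turn -0.02 q6 -1.59
(array([490.5, -74.3]), array([91.8, 15.8]), 9.4) [0.02301614 0.02431823 0.02551526]
```

Call:
apply_moves(motion=[0.5, 0.28, 0, 1, 0, 0.5, 0, 0, 1, 0, 0.5, 0, 0, 1, 0, 0.5, 0, 0, 0.9, 0, 0.5, 0, 0, 0.47, 0, 0.5, 0, 0, 0, 0, 0.5, 0, 0, 0, 0, 0, 0, 0, 0, 0, 0, 0, 0, 0, 0, 0, 0, 0, 0, 0, 0, 0, 0, 0, 0, 0, 0, 0, 0, 0, 0, 0, 0, 0, 0, 0, 0, 0, 0, 0, 0, 0, 0, 0, 0], grip_force=80)

```text
time: 12.35
tool_pos: [0.5099, -0.0738, 0.0186]
eef_rot: [-0.0, -0.077, 0.997, -0.0]
wrist_force: [-0.0, 0.2, 0.2]
finger_gap: 0.0
grasp_force: 0.0
```

```bash
python3 - <<'E'
from h import *
from station import robot
print(robot.state()["moment"])
p,d=snap("wrist",3);snap("side",3)
a=cv2.imread("pics/side3.png")[170:300,200:350]
cv2.imwrite("pics/c3.png",np.vstack([cv2.resize(p[60:360,100:460],(480,300)),cv2.resize(a,(480,290),interpolation=cv2.INTER_CUBIC)]))
E
```

```text
[0.06586638 0.01650717 0.03570162]
```

View pics/c3.png

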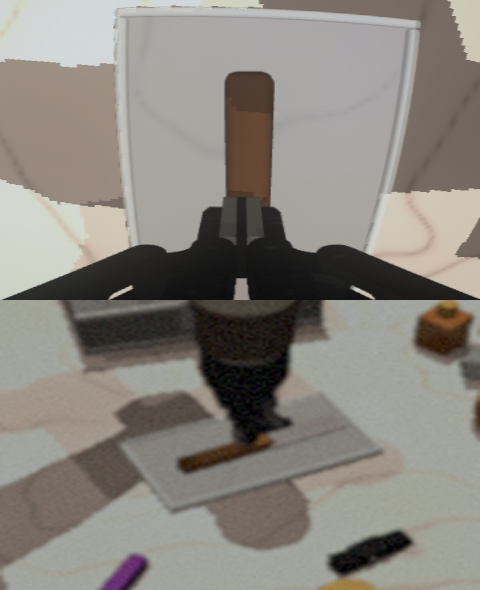

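Wrist: the shut fingers stand above the handle (crop (240,215)) rather than around it. I'll measure how high the fingertips really are.

```bash
python3 - <<'E'
from h import *
from station import robot
snap("scene",3)
for n in("scene","side"):
    p,d,W=cloud(n+"3.npz");_,_,W0=cloud(n+"2.npz")
    V=p.max(2)
    m=(d>0)&(abs(W[...,0]-.51)<.03)&(abs(W[...,1]+.074)<.04)&(W[...,2]<.12)&(V<60)&(W[...,2]>.02)
    q=W[m]
    o=q[np.argsort(q[:,2])][:25];print(n,m.sum(),np.round(o[::3]*1000))
z=np.load("wrist3.npz");p,d,K,T=z["p"],z["d"],z["K"],z["T"]
v,u=np.mgrid[:420,:560];du,dv=(u-K[0,2])/K[0,0],(v-K[1,2])/K[1,1];r=np.hypot(du,dv)+1e-9
t=np.tan(r)/r;P=np.stack([du*t*d,dv*t*d,d],-1)@T[:3,:3].T+T[:3,3]
for row in range(180,262,6): print(row,np.round(P[row,[262,270,275,280,285,292]]*1000)[:,[0,2]].astype(int).tolist())
E
```

```text
scene 309 [[491. -78.  21.]
 [510. -77.  21.]
 [507. -75.  21.]
 [481. -82.  22.]
 [509. -80.  22.]
 [507. -78.  23.]
 [506. -81.  24.]
 [499. -80.  26.]
 [522. -77.  38.]]
side 146 [[487. -86.  20.]
 [507. -82.  21.]
 [512. -77.  23.]
 [509. -77.  24.]
 [516. -81.  26.]
 [518. -76.  28.]
 [505. -88.  43.]
 [512. -86.  47.]
 [507. -89.  48.]]
180 [[472, 4], [467, 24], [466, 24], [466, 24], [465, 24], [465, 25]]
186 [[476, 4], [470, 23], [469, 23], [469, 25], [469, 24], [468, 25]]
192 [[479, 4], [473, 24], [472, 24], [472, 25], [471, 24], [471, 25]]
198 [[483, 4], [476, 23], [475, 24], [475, 24], [474, 25], [474, 24]]
204 [[486, 5], [479, 23], [478, 25], [478, 25], [477, 25], [477, 24]]
210 [[490, 3], [482, 22], [482, 24], [481, 24], [480, 26], [480, 24]]
216 [[494, 4], [486, 23], [485, 23], [484, 24], [484, 24], [483, 25]]
222 [[497, 4], [489, 23], [488, 24], [487, 24], [487, 24], [487, 24]]
228 [[501, 3], [492, 22], [491, 24], [490, 25], [490, 26], [490, 24]]
234 [[504, 5], [495, 23], [494, 24], [494, 25], [493, 24], [493, 25]]
240 [[508, 5], [499, 23], [497, 25], [497, 24], [497, 25], [497, 24]]
246 [[512, 4], [503, 21], [501, 24], [501, 24], [500, 25], [499, 25]]
252 [[516, 5], [506, 22], [505, 24], [504, 25], [504, 24], [503, 24]]
258 [[519, 5], [501, 38], [500, 40], [499, 40], [500, 38], [499, 39]]
```

Call:
apply_moves(motion=[0.4, 0, 0, 0, 0, 0.4, 0, 0, 0, 0, 0.4, 0, 0, 0, 0, 0.4, 0, 0, 0, 0, 0.4, 0, 0, 0.2, 0, 0.4, 0, 0, 0.2, 0, 0.4, 0, 0, 0.2, 0, 0.4, 0, 0, 0, 0, 0.4, 0, 0, 0, 0])

```text
time: 13.4
tool_pos: [0.5098, -0.0738, 0.0002]
eef_rot: [-0.0, -0.077, 0.997, -0.0]
wrist_force: [0.6, -0.3, -0.2]
finger_gap: 0.034
grasp_force: 0.0
```

```bash
cat >> h.py <<'E'
def wcloud(f):
    z=np.load(f);p,d,K,T=z["p"],z["d"],z["K"],z["T"]
    v,u=np.mgrid[:420,:560];du,dv=(u-K[0,2])/K[0,0],(v-K[1,2])/K[1,1];r=np.hypot(du,dv)+1e-9
    t=np.tan(r)/r;return p,d,np.stack([du*t*d,dv*t*d,d],-1)@T[:3,:3].T+T[:3,3]
E
python3 - <<'E'
from h import *
to((.510,-.074),-171.0,.018)
snap("wrist",4);p,d,P=wcloud("wrist4.npz")
print(np.round(np.load("wrist4.npz")["T"][:3,3],3))
for c in range(230,340,8):
    col=P[200:330,c]; j=np.where(p[200:330,c].max(1)<70)[0]; j=[k for k in j if d[200+k,c]>0 and col[k,2]>.02]
    if j: k=j[0];print(c,200+k,np.round(col[k-1]*1000),np.round(col[k+1]*1000),p[200+k,c])
E
```

```text
t 13.4 pos [ 5.098e-01 -7.380e-02  2.000e-04] yaw -171.17 down [-0.001 -0.    -1.   ] gap 0.034 gf 0.0 F [ 0.6 -0.3 -0.2]
shift [-0.   -0.01 -0.59] turn -0.03 q6 -1.59
[ 0.427 -0.086  0.158]
230 305 [507. -94.  53.] [507. -94.  53.] [55 58 60]
238 273 [503. -94.  34.] [503. -94.  35.] [62 65 67]
246 268 [508. -91.  19.] [509. -91.  20.] [58 61 62]
318 258 [497. -57.  20.] [497. -58.  22.] [38 39 42]
326 285 [496. -57.  44.] [496. -57.  46.] [51 53 56]
334 268 [499. -49.  23.] [500. -49.  24.] [42 43 45]
```

View pics/wrist4.png

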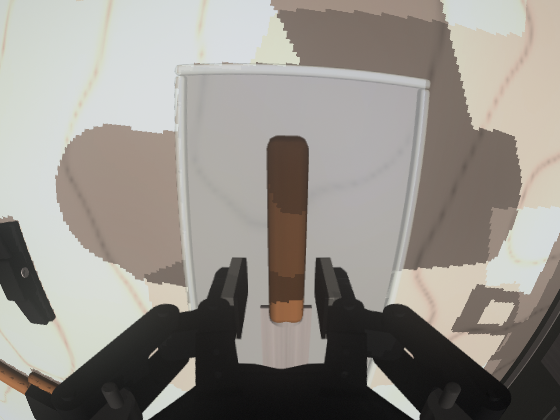

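The wrist view shows the fingertips around the handle at (240,262) and (322,262), with the handle centred at column 287. They measure about 19 mm above the reported TCP, so I go lower and 3 mm over.

Call:
apply_moves(motion=[0.4, 0, 0.1, 0, 0, 0.4, 0, 0, 0.15, 0, 0.4, 0, 0, 0.15, 0, 0.4, 0, 0, 0.06, 0, 0.4, 0, 0, 0, 0, 0, 0, 0, 0, 0, 0, 0, 0, 0, 0, 0, 0, 0, 0, 0, 0, 0, 0, 0, 0, 0, 0, 0, 0, 0, 0, 0, 0, 0, 0, 0, 0, 0, 0, 0], grip_force=90)

```text
time: 14.65
tool_pos: [0.5098, -0.0708, -0.0099]
eef_rot: [0.0, -0.077, 0.997, -0.0]
wrist_force: [-0.6, -0.4, 3.8]
finger_gap: 0.0161
grasp_force: 88.8
```

Call:
apply_moves(motion=[0, 0, 0, -0.3, 0, 0, 0, 0, -0.7, 0, 0, 0, 0, -1, 0, 0, 0, 0, -1, 0, 0, 0, 0, -1, -0.5, 0, 0, 0, 0, -1, 0, 0, 0, 0, -1, 0, 0, 0, 0, -1, 0, 0, 0, 0, -1, 0, 0, 0, 0, -1, 0, 0, 0, 0, -1, 0, 0, 0, 0, -1, 0, 0, 0, 0, -1, 0, 0, 0, 0, -1, 0, 0, 0, 0, -1, 0, 0, 0, 0, -1, 0, 0, 0, 0, -1, 0, 0, 0, 0, -1, 0, 0, 0, 0, -0.3, 0, 0, 0, 0, 0])

```text
time: 16.65
tool_pos: [0.5091, -0.0708, 0.1098]
eef_rot: [0.0, 0.717, -0.697, -0.0]
wrist_force: [0.1, 0.4, -1.9]
finger_gap: 0.0159
grasp_force: 88.4
```

```bash
python3 - <<'E'
from h import *
to((.6136,.004),-94.3,.0475)
for n in("scene","side"):
    snap(n,5);p,d,W=cloud(n+"5.npz");hsv=cv2.cvtColor(p,cv2.COLOR_BGR2HSV)
    o=(hsv[...,0]<20)&(hsv[...,1]>110)&(d>0)&(abs(W[...,0]-.51)<.03)&(abs(W[...,1]+.07)<.12)&(W[...,2]>.08)
    q=W[o];print(n,"handle",len(q),np.round(q.min(0)*1000),np.round(q.max(0)*1000))
    m=(d>0)&(abs(W[...,0]-.52)<.04)&(W[...,1]>-.04)&(W[...,1]<.06)&(W[...,2]>.06)&(W[...,2]<.2)&(p.max(2)>70)
    q=W[m]
    for lo in range(-40,60,10):
        k=(q[:,1]*1000>=lo)&(q[:,1]*1000<lo+10)
        if k.sum()>3: print(lo,k.sum(),np.round(np.median(q[k],0)*1000))
E
```

```text
t 16.65 pos [ 0.5091 -0.0708  0.1098] yaw -88.39 down [-0.001  0.    -1.   ] gap 0.0159 gf 88.4 F [ 0.1  0.4 -1.9]
shift [-2.39 -3.55  2.08] turn 0.98 q6 -0.15
scene handle 166 [ 502. -138.  129.] [532. -51. 337.]
-40 8 [520. -33. 135.]
-30 11 [518. -24. 135.]
-20 16 [519. -15. 135.]
-10 23 [512.  -5. 134.]
0 20 [514.   6. 134.]
10 22 [513.  15. 134.]
20 23 [513.  25. 135.]
30 7 [515.  31. 134.]
side handle 292 [ 480. -141.  130.] [538. -52. 486.]
-20 7 [496. -13. 137.]
```

Call:
apply_moves(motion=[0, 0, 0, 0, 0.98, 0, 0, -1, 0, 0, 0, 0, -1, 0, 0, 0, 0, -1, 0, 0, 0, 0, -0.29, 0, 0, 0, 0, 0, 1, 0, 0, 0, 0, 0.9, 0, 0, -0.7, 0, 0.18, 0, 0, -0.7, 0, 0, 0, 0, -0.7, 0, 0, 0, 0, -0.65, 0, 0, 0, 0, 0, 0, 0, 0, 0, 0, 0, 0, 0])

```text
time: 18.05
tool_pos: [0.6135, 0.0043, 0.0473]
eef_rot: [-0.0, -0.681, 0.733, 0.0]
wrist_force: [0.5, -1.2, -0.9]
finger_gap: 0.016
grasp_force: 88.5
```

```bash
python3 - <<'E'
from h import *
to((.6189,.0735),-94.3,.0475)
for n in("scene","side"):
    snap(n,6);p,d,W=cloud(n+"6.npz")
    t=np.radians(4.3);X=np.array([np.sin(t),np.cos(t)]);Y=np.array([-np.cos(t),np.sin(t)])
    xy=W[...,:2]-[.5525,.232];x=xy@X*1000;y=xy@Y*1000
    m=(d>0)&(x<-95)&(x>-200)&(y<-50)&(y>-110)&(W[...,2]>.05)&(W[...,2]<.2)&(p.max(2)>60)
    for lo in range(-200,-90,10):
        k=m&(x>=lo)&(x<lo+10)
        if k.sum()>3: print(n,lo,k.sum(),np.round(np.percentile(y[k],[5,50,95])),np.round(np.median(W[k][:,2])*1000),np.round(x[k].max()))
a=cv2.imread("pics/scene6.png")[150:260,250:420];b=cv2.imread("pics/side6.png")[110:240,190:360]
cv2.imwrite("pics/c4.png",np.hstack([cv2.resize(i,(390,300),interpolation=cv2.INTER_CUBIC) for i in(a,b)]))
E
```

```text
t 18.05 pos [0.6135 0.0043 0.0473] yaw -94.23 down [-0.001 -0.    -1.   ] gap 0.016 gf 88.5 F [ 0.5 -1.2 -0.9]
shift [-2.31 -0.01 -0.01] turn 0.01 q6 -0.34
scene -180 4 [-93. -92. -92.] 73.0 -172.0
scene -170 16 [-92. -81. -67.] 72.0 -160.0
scene -160 30 [-92. -80. -66.] 73.0 -150.0
scene -150 29 [-92. -81. -67.] 72.0 -140.0
scene -140 34 [-92. -79. -66.] 73.0 -130.0
scene -130 30 [-92. -81. -68.] 73.0 -120.0
side -170 7 [-71. -67. -64.] 73.0 -161.0
side -160 8 [-73. -70. -65.] 72.0 -150.0
side -150 5 [-73. -67. -64.] 74.0 -144.0
```

View pics/c4.png

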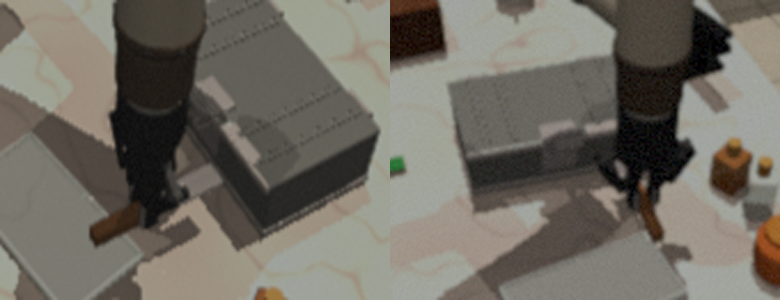

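The crops show the gripper in front of the case with the blade level and aimed at the notch plate (scene crop (205,180)); insert it.

Call:
apply_moves(motion=[0, -0.4, 0, 0, 0, 0, -0.4, 0, 0, 0, 0, -0.4, 0, 0, 0, 0, -0.4, 0, 0, 0, 0, -0.4, 0, 0, 0, 0, -0.3, 0, 0, 0, 0, 0, 0, 0, 0, 0, 0, 0, 0, 0], grip_force=110)

```text
time: 18.95
tool_pos: [0.619, 0.0732, 0.0473]
eef_rot: [-0.0, -0.681, 0.733, 0.0]
wrist_force: [0.1, 0.9, -0.2]
finger_gap: 0.0154
grasp_force: 111.5
```

Call:
apply_moves(motion=[0, 0, 0, -0.2, 0, 0, 0, 0, -0.2, 0, 0, 0, 0, -0.3, 0, 0, 0, 0, -0.3, 0, 0, 0, 0, 0, 0, 0, 0, 0, 0, 0])

```text
time: 19.55
tool_pos: [0.6198, 0.0729, 0.0784]
eef_rot: [0.001, -0.68, 0.733, -0.0]
wrist_force: [-0.2, -0.7, -0.9]
finger_gap: 0.0156
grasp_force: 111.8
```

```bash
cat >> h.py <<'E'
_t=np.radians(4.3);X=np.array([np.sin(_t),np.cos(_t)]);Y=np.array([-np.cos(_t),np.sin(_t)]);O=np.array([.5525,.232])
def case(W):
    xy=W[...,:2]-O;return np.stack([xy@X*1000,xy@Y*1000,W[...,2]*1000],-1)
def lid(n,k):
    snap(n,k);p,d,W=cloud(f"{n}{k}.npz");C=case(W)
    # lid surface points: within its width, polar about hinge
    m=(d>0)&(C[...,1]>30)&(C[...,1]<125)&(C[...,0]<130)&(C[...,0]>-100)&(C[...,2]>84)&(C[...,2]<270)
    c=C[m];r=np.hypot(c[:,0]-80,c[:,2]-80);a=np.degrees(np.arctan2(c[:,2]-80,80-c[:,0]))
    for lo in(60,100,140,165):
        k=(r>lo)&(r<lo+20);print(n,lo,k.sum(),np.round(np.percentile(a[k],[10,50,90]),1) if k.sum() else "")
E
python3 - <<'E'
from h import *
lid("scene",7);lid("side",7)
E
```

```text
scene 60 14 [15.1 16.6 17.7]
scene 100 0 
scene 140 32 [12.6 13.5 14.1]
scene 165 48 [10.2 12.2 13.2]
side 60 79 [15.9 17.4 18.5]
side 100 95 [13.8 14.8 15.9]
side 140 94 [13.  13.5 14.2]
side 165 104 [10.7 12.2 13.6]
```

Call:
apply_moves(motion=[0, -0.09, 0, -0.35, 0, 0, -0.1, 0, -0.34, 0, 0, -0.16, 0, -0.35, 0, 0, -0.16, 0, -0.35, 0, 0, -0.22, 0, -0.32, 0, 0, -0.22, 0, -0.31, 0, 0, -0.27, 0, -0.27, 0, 0, -0.27, 0, -0.27, 0, 0, -0.31, 0, -0.22, 0, 0, -0.32, 0, -0.22, 0, 0, 0, 0, 0, 0, 0, 0, 0, 0, 0])

```text
time: 20.85
tool_pos: [0.6243, 0.1376, 0.1676]
eef_rot: [0.001, -0.681, 0.733, 0.0]
wrist_force: [-0.2, -1.1, -0.9]
finger_gap: 0.016
grasp_force: 109.0
```

```bash
python3 - <<'E'
from h import *
to((.6189,.0735),-94.3,.0475)
lid("scene",8);lid("side",8)
E
```

```text
t 20.85 pos [0.6243 0.1376 0.1676] yaw -94.21 down [ 0.001  0.001 -1.   ] gap 0.016 gf 109.0 F [-0.2 -1.1 -0.9]
shift [2.15 0.03 4.  ] turn 0.01 q6 -0.54
scene 60 0 
scene 100 6 [60.9 61.  61.1]
scene 140 17 [60.6 60.8 60.9]
scene 165 46 [60.6 61.9 63. ]
side 60 72 [59.9 61.1 62.2]
side 100 77 [59.9 60.5 61.2]
side 140 88 [59.9 60.4 60.7]
side 165 116 [59.9 61.2 62.7]
```

Call:
apply_moves(motion=[0, -0.35, 0, -0.16, 0, 0, -0.35, 0, -0.16, 0, 0, -0.37, 0, -0.1, 0, 0, -0.37, 0, -0.1, 0, 0, -0.38, 0, -0.04, 0, 0, -0.38, 0, -0.03, 0, 0, -0.3, 0, 0.02, 0, 0, -0.25, 0, 0.02, 0, 0, 0, 0, 0, 0, 0, 0, 0, 0, 0])

```text
time: 21.95
tool_pos: [0.63, 0.2191, 0.1836]
eef_rot: [0.0, -0.68, 0.733, 0.0]
wrist_force: [-0.1, -0.1, -0.2]
finger_gap: 0.0151
grasp_force: 109.0
```

```bash
python3 - <<'E'
from h import *
to((.6189,.0735),-94.3,.0475)
lid("scene",9);lid("side",9)
a=cv2.imread("pics/scene9.png")[60:300,200:480];b=cv2.imread("pics/side9.png")[60:300,150:430]
cv2.imwrite("pics/c5.png",np.hstack([cv2.resize(i,(390,340),interpolation=cv2.INTER_CUBIC) for i in(a,b)]))
E
```

```text
t 21.95 pos [0.63   0.2191 0.1836] yaw -94.24 down [-0.  0. -1.] gap 0.0151 gf 109.0 F [-0.1 -0.1 -0.2]
shift [4.87 0.01 4.54] turn 0.01 q6 -0.65
scene 60 63 [ 97.4  99.3 100.8]
scene 100 57 [96.8 98.4 99.4]
scene 140 72 [96.9 97.7 98.5]
scene 165 45 [97.2 97.9 99.8]
side 60 153 [ 95.1  97.7 100.2]
side 100 161 [95.8 97.5 99. ]
side 140 172 [96.1 97.  98.1]
side 165 107 [96.1 97.1 98.9]
```

View pics/c5.png

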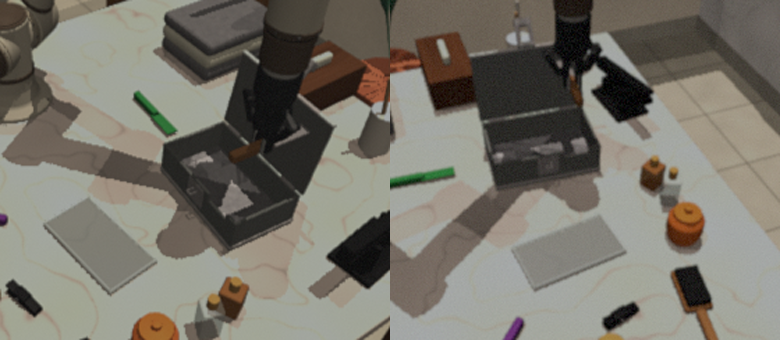

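The crops show the lid wide open (about 97.5°), and the blade against it; the staple and empty case interior are visible at side crop (545,160). I bring the spatula back to the tray.

Call:
apply_moves(motion=[0, 0.5, 0, 0, 0, 0, 1, 0, 0, 0, 0, 1, 0, 0, 0, 0, 1, 0, 0, 0, 0, 1, 0, 0, 0, 0, 1, 0, 0, 0, 0, 1, 0, 0, 0, 0, 1, 0, 0, 0, 0, 1, 0, 0, 0, 0, 1, 0, 0, 0, 0, 0, 0, 0, 1, 0, 0, 0, 0, 1, 0, 0, 0, 0, 1, 0, 0, 0, 0, 1, 0, 0, 0, 0, 1, 0, 0, 0, 0, 1, 0, 0, 0, 0, 1, 0, 0, 0, 0, 1, 0, 0, 0, 0, 1, 0, 0, 0, 0, 1])

```text
time: 24.05
tool_pos: [0.6083, -0.0667, 0.1841]
eef_rot: [0.0, -0.22, 0.975, -0.0]
wrist_force: [-0.5, 1.0, -0.7]
finger_gap: 0.0153
grasp_force: 109.0
```

Call:
apply_moves(motion=[0, 0, 0, 0, 1, 0, 0, 0, 0, 1, 0, 0, 0, 0, 0.8, 0, 0, 0, 0, 0, 0, 0, 0, 0, 0])

```text
time: 24.55
tool_pos: [0.6085, -0.0663, 0.1841]
eef_rot: [0.0, -0.078, 0.997, -0.0]
wrist_force: [0.1, -0.4, -1.1]
finger_gap: 0.0156
grasp_force: 109.0
```

```bash
python3 - <<'E'
from h import *
to((.5105,-.0715),-171.2,-.0085)
E
```

```text
t 24.55 pos [ 0.6085 -0.0663  0.1841] yaw -171.0 down [ 0. -0. -1.] gap 0.0156 gf 109.0 F [ 0.1 -0.4 -1.1]
shift [3.26 0.34 6.42] turn 0.03 q6 -1.57
```

Call:
apply_moves(motion=[0, 1, 0.34, 0, 0, 0, 1, 0, 0, 0, 0, 1, 0, 0, 0, 0, 0.26, 0, 0, 0, 0, 0, 0, 1, 0, 0, 0, 0, 1, 0, 0, 0, 0, 1, 0, 0, 0, 0, 1, 0, 0, 0, 0, 1, 0, 0, 0, 0, 0.7, 0, 0, 0, 0, 0.25, 0, 0, 0, 0, 0.2, 0, 0, 0, 0, 0.17, 0, 0, 0, 0, 0, 0, 0, 0, 0, 0, 0])

```text
time: 26.05
tool_pos: [0.5114, -0.0706, -0.0049]
eef_rot: [0.001, -0.078, 0.997, 0.0]
wrist_force: [0.1, 0.1, -0.4]
finger_gap: 0.0152
grasp_force: 109.1
```

Call:
apply_moves(motion=[0, 0, 0, 0.1, 0, 0, 0, 0, 0, 0, 0.4, 0, 0, 0, 0, 0.4, 0, 0, 0, 0, 0.4, 0, 0, 0, 0, 0.4, 0, 0, 0, 0, 0.5, 0, 0, -0.5, 0, 0.5, 0, 0, -1, 0, 0.5, 0, 0, -1, 0, 0.5, 0, 0, -1, 0, 0.5, 0, 0, -1, 0, 0.5, 0, 0, -0.5, 0, 0.5, 0, 0, 0, 0, 0.5, 0, 0, 0, 0], grip_force=60)

```text
time: 27.45
tool_pos: [0.5101, -0.0706, 0.1408]
eef_rot: [-0.0, -0.078, 0.997, 0.0]
wrist_force: [-0.1, 0.2, -0.4]
finger_gap: 0.0428
grasp_force: 0.0
```

```bash
cat >> h.py <<'E'
def clips(k,box=(.38,.68,-.48,-.18)):
    for n in("scene","side"):
        snap(n,k);p,d,W=cloud(f"{n}{k}.npz");z=W[...,2]
        m=(p.max(2)<70)&(z<.035)&(z>.006)&(d>0)&(W[...,0]>box[0])&(W[...,0]<box[1])&(W[...,1]>box[2])&(W[...,1]<box[3])
        N,L,st,c=cv2.connectedComponentsWithStats(m.astype(np.uint8))
        for i in range(1,N):
            if st[i,4]>60:
                q=W[L==i];t=q[q[:,2]>.0195]
                print(n,np.round(c[i]),st[i,4],*rect(q),"top",*rect(t),np.round(np.percentile(q[:,2],97)*1000))
E
python3 - <<'E'
from h import *
clips(10);to((.558,-.257),-165,.05)
for n in("scene","side"):
    p,d,W=cloud(n+"10.npz");hsv=cv2.cvtColor(p,cv2.COLOR_BGR2HSV)
    m=(hsv[...,0]<20)&(hsv[...,1]>110)&(W[...,2]>.004)&(W[...,2]<.04)&(abs(W[...,0]-.52)<.12)&(abs(W[...,1]+.07)<.07)&(d>0)
    print(n,"spatula",rect(W[m]),np.percentile(W[m][:,2],95))
E
```

```text
scene [160. 263.] 225 [ 463.5 -368. ] [78.2 21.5] 25.9 top [ 454.4 -372.2] [53.5 19.2] 25.8 24.0
scene [216. 269.] 219 [ 561.6 -254.5] [80.  19.9] 14.7 top [ 546.9 -257.7] [49.8 18.5] 12.0 24.0
scene [171. 308.] 262 [ 601.5 -397.8] [79.  19.2] 9.6 top [ 589.2 -400. ] [50.2 18.8] 10.8 24.0
side [315. 282.] 205 [ 555.6 -258.5] [74.8 18.5] 14.7 top [ 545.8 -260.8] [54.6 17.7] 11.6 27.0
side [353. 324.] 246 [ 596.6 -401.4] [76.7 18.5] 9.6 top [ 587.9 -402.9] [59.2 17.8] 9.7 27.0
side [298. 331.] 254 [ 460.7 -371.2] [75.9 18.9] 25.6 top [ 453.5 -374.4] [60.2 18.3] 26.1 26.0
t 27.55 pos [ 0.5097 -0.0707  0.1399] yaw -171.07 down [-0.003 -0.    -1.   ] gap 0.0426 gf 0.0 F [-0.8 -0.2  0.5]
shift [-0.64 -6.38  2.99] turn -1.01 q6 -1.59
scene spatula (array([494. , -75.7]), array([87.9, 15.1]), 10.8) 0.026162199550038054
side spatula (array([489.4, -79.5]), array([90.3, 14.3]), 9.2) 0.02699928159557523
```

Call:
apply_moves(motion=[0.45, 0, 0, 0, -0.85, 0.45, -0.08, -1, 0, 0, 0.45, 0, -1, 0, 0, 0.45, 0, -1, 0, 0, 0.45, 0, -1, 0, 0, 0.45, 0, -1, 0, 0, 0.45, 0, -1, 0, 0, 0.45, 0, -0.4, 0, 0, 0.45, 0, 0, 1, 0, 0.45, 0, 0, 1, 0, 0.45, 0, 0, 0.9, 0, 0.45, 0, 0, 0, 0, 0.45, 0, 0, 0, 0])

```text
time: 28.85
tool_pos: [0.5595, -0.2562, 0.0538]
eef_rot: [-0.001, -0.123, 0.992, 0.0]
wrist_force: [0.0, -0.8, 0.4]
finger_gap: 0.0383
grasp_force: 0.0
```

```bash
python3 - <<'E'
from h import *
to((.5585,-.2565),-166,-.012)
snap("wrist",11)
E
```

```text
t 28.85 pos [ 0.5595 -0.2562  0.0538] yaw -165.9 down [-0.002 -0.    -1.   ] gap 0.0383 gf 0.0 F [ 0.  -0.8  0.4]
shift [ 0.03 -0.    2.2 ] turn 0.02 q6 -1.16
```

View pics/wrist11.png

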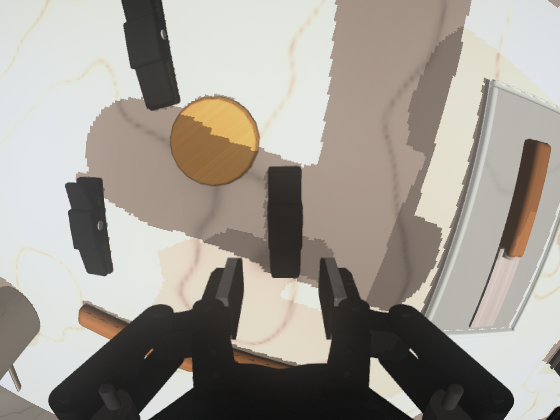

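Wrist: the clip at (285,220) is centred between the fingers (columns 235 and 328), and the compact at (214,140) is clear. Descend and grip.

Call:
apply_moves(motion=[0.45, 0, 0.05, 1, 0, 0.45, 0, 0, 0.8, 0, 0.45, 0, 0, 0.4, 0, 0.45, 0, 0, 0, 0, 0.45, 0, 0, 0, 0, 0, 0, 0, 0, 0, 0, 0, 0, 0, 0, 0, 0, 0, 0, 0, 0, 0, 0, 0, 0, 0, 0, 0, 0, 0, 0, 0, 0, 0, 0, 0, 0, 0, 0, 0, 0, 0, 0, -0.5, 0, 0, 0, 0, -1, 0, 0, 0, 0, -1, 0, 0, 0, 0, -1, 0, 0, 0, 0, -1, 0, 0, 0, 0, -1, 0, 0, 0, 0, 0, 0], grip_force=50)

```text
time: 30.8
tool_pos: [0.5619, -0.2558, 0.1588]
eef_rot: [0.005, -0.123, 0.992, -0.002]
wrist_force: [0.2, -1.0, 0.2]
finger_gap: 0.0208
grasp_force: 50.1
```

```bash
python3 - <<'E'
from h import *
for cy in(-75,0,70):
    g=O+(-12/1000)*X+cy/1000*Y;print(cy,np.round(g,3));to(g,-174,.15)
E
```

```text
-75 [0.626 0.214]
t 30.8 pos [ 0.5619 -0.2558  0.1588] yaw -165.91 down [ 0.01  -0.003 -1.   ] gap 0.0208 gf 50.1 F [ 0.2 -1.   0.2]
shift [-5.9  14.68  0.27] turn 1.35 q6 -1.16
0 [0.552 0.22 ]
t 30.8 pos [ 0.5619 -0.2558  0.1588] yaw -165.91 down [ 0.01  -0.003 -1.   ] gap 0.0208 gf 50.1 F [ 0.2 -1.   0.2]
shift [-3.52 15.47  0.24] turn 1.35 q6 -1.16
70 [0.482 0.225]
t 30.8 pos [ 0.5619 -0.2558  0.1588] yaw -165.91 down [ 0.01  -0.003 -1.   ] gap 0.0208 gf 50.1 F [ 0.2 -1.   0.2]
shift [-1.31 16.21  0.22] turn 1.35 q6 -1.16
```

Call:
apply_moves(motion=[0, -0.39, 0.98, 0, 0, 0, -0.39, 0.98, 0, 0, 0, -0.39, 0.98, 0, 0, 0, -0.39, 0.98, 0, 0, 0, -0.39, 0.98, 0, 0, 0, -0.39, 0.98, 0, 0, 0, -0.39, 0.98, 0, 0, 0, -0.39, 0.98, 0, 0, 0, -0.39, 0.98, 0, 0, 0, -0.39, 0.98, 0, 0, 0, -0.39, 0.98, 0, 0, 0, -0.39, 0.98, 0, 0, 0, -0.39, 0.98, 0, 0, 0, -0.39, 0.98, 0, 0, 0, -0.44, 0.96, 0, 0, 0, 0, 0, 0, 0.7, 0, 0, 0, 0, 0.65, 0, 0, 0, 0, 0, 0, 0, 0, 0, 0])

```text
time: 32.7
tool_pos: [0.6237, 0.215, 0.1527]
eef_rot: [-0.001, -0.052, 0.999, -0.0]
wrist_force: [-0.1, -0.2, -0.5]
finger_gap: 0.0209
grasp_force: 50.1
```

```bash
python3 - <<'E'
from h import *
to((.626,.214),-174,.012)
E
```

```text
t 32.7 pos [0.6237 0.215  0.1527] yaw -173.99 down [-0.001 -0.    -1.   ] gap 0.0209 gf 50.1 F [-0.1 -0.2 -0.5]
shift [-0.08 -0.04  4.69] turn 0.0 q6 -2.04
```

Call:
apply_moves(motion=[0, 0, 0, 1, 0, 0, 0, 0, 1, 0, 0, 0, 0, 1, 0, 0, 0, 0, 1, 0, 0, 0, 0, 0.4, 0, 0, 0, 0, 0.2, 0, 0, 0, 0, 0, 0, 0.45, 0, 0, 0, 0, 0.45, 0, 0, 0, 0, 0.45, 0, 0, 0, 0, 0.45, 0, 0, -0.6, 0, 0.45, 0, 0, -1, 0, 0.45, 0, 0, -1, 0, 0.45, 0, 0, -1, 0, 0.45, 0, 0, -1, 0, 0.45, 0, 0, 0, 0, 0.45, 0, 0, 0, 0])

```text
time: 34.4
tool_pos: [0.6242, 0.2156, 0.1547]
eef_rot: [0.001, -0.052, 0.999, 0.001]
wrist_force: [-1.0, 0.2, -0.3]
finger_gap: 0.0385
grasp_force: 0.0
```

```bash
python3 - <<'E'
from h import *
to((.599,-.3995),-170.3,.054)
E
```

```text
t 34.4 pos [0.6242 0.2156 0.1547] yaw -174.06 down [ 0.002  0.002 -1.   ] gap 0.0385 gf 0.0 F [-1.   0.2 -0.3]
shift [  2.97 -20.31   3.32] turn -0.63 q6 -2.04
```

Call:
apply_moves(motion=[0.45, 0.15, -1, 0, 0, 0.45, 0.15, -1, 0, 0, 0.45, 0.15, -1, 0, 0, 0.45, 0.15, -1, 0, 0, 0.45, 0.15, -1, 0, 0, 0.45, 0.15, -1, 0, 0, 0.45, 0.15, -1, 0, 0, 0.45, 0.15, -1, 0, 0, 0.45, 0.15, -1, 0, 0, 0.45, 0.15, -1, 0, 0, 0.45, 0.15, -1, 0, 0, 0.45, 0.15, -1, 0, 0, 0.45, 0.15, -1, 0, 0, 0.45, 0.15, -1, 0, 0, 0.45, 0.15, -1, 0, 0, 0.45, 0.15, -1, 0, 0, 0.45, 0.15, -1, 0, 0, 0.45, 0.15, -1, 0, 0, 0.45, 0.15, -1, 0, 0, 0.45, 0.15, -1, 0, 0])

```text
time: 36.4
tool_pos: [0.5957, -0.3916, 0.1514]
eef_rot: [-0.001, -0.052, 0.999, 0.001]
wrist_force: [-0.0, -0.2, 0.4]
finger_gap: 0.0385
grasp_force: 0.0
```

Call:
apply_moves(motion=[0.45, 0, -0.31, 0, 0, 0.45, 0, 0, 0, -0.63, 0.45, 0, 0, 1, 0, 0.45, 0, 0, 1, 0, 0.45, 0, 0, 0.9, 0, 0.45, 0, 0, 0, 0, 0.45, 0, 0, 0, 0])

```text
time: 37.1
tool_pos: [0.5976, -0.3997, 0.0658]
eef_rot: [-0.001, -0.085, 0.996, 0.0]
wrist_force: [0.8, -0.8, 0.7]
finger_gap: 0.0385
grasp_force: 0.0
```

```bash
python3 - <<'E'
from h import *
snap("wrist",12);p,d,P=wcloud("wrist12.npz")
m=(p.max(2)<70)&(d>0)&(P[...,2]<.035)&(P[...,2]>.006)&(abs(P[...,0]-.6)<.06)&(abs(P[...,1]+.4)<.06)
print(rect(P[m]),np.percentile(P[m][:,2],95))
to((.599,-.3995),-170.3,-.012)
E
```

```text
(array([ 598.5, -397. ]), array([79. , 21.5]), 9.4) 0.02330387339987823
t 37.15 pos [ 0.5985 -0.4002  0.0674] yaw -170.22 down [ 0.001 -0.001 -1.   ] gap 0.0379 gf 0.0 F [-0.  -0.   0.2]
shift [-0.02  0.02  2.65] turn 0.01 q6 -1.04
```

Call:
apply_moves(motion=[0.45, 0, 0.06, 1, 0, 0.45, 0, 0, 1, 0, 0.45, 0, 0, 0.65, 0, 0.45, 0, 0, 0, 0, 0.45, 0, 0, 0, 0, 0, 0, 0, 0, 0, 0, 0, 0, 0, 0, 0, 0, 0, 0, 0, 0, 0, 0, 0, 0, 0, 0, 0, 0, 0, 0, 0, 0, 0, 0, 0, 0, 0, 0, 0, 0, 0, 0, -0.5, 0, 0, 0, 0, -1, 0, 0, 0, 0, -1, 0, 0, 0, 0, -1, 0, 0, 0, 0, -1, 0, 0, 0, 0, -1, 0, 0, 0, 0, 0, 0])

```text
time: 39.05
tool_pos: [0.5997, -0.3999, 0.159]
eef_rot: [0.005, -0.085, 0.996, -0.003]
wrist_force: [0.8, 0.2, -0.3]
finger_gap: 0.0209
grasp_force: 50.8
```

```bash
python3 - <<'E'
from h import *
to((.552,.222),-174,.16)
E
```

```text
t 39.05 pos [ 0.5997 -0.3999  0.159 ] yaw -170.24 down [ 0.01  -0.006 -1.   ] gap 0.0209 gf 50.8 F [ 0.8  0.2 -0.3]
shift [-1.95 20.7  -0.17] turn 0.63 q6 -1.04
```

Call:
apply_moves(motion=[0, -0.1, 1, 0, 0, 0, -0.1, 1, 0, 0, 0, -0.1, 1, 0, 0, 0, -0.1, 1, 0, 0, 0, -0.1, 1, 0, 0, 0, -0.1, 1, 0, 0, 0, -0.1, 1, 0, 0, 0, -0.1, 1, 0, 0, 0, -0.1, 1, 0, 0, 0, -0.1, 1, 0, 0, 0, -0.1, 1, 0, 0, 0, -0.1, 1, 0, 0, 0, -0.1, 1, 0, 0, 0, -0.1, 1, 0, 0, 0, -0.1, 1, 0, 0, 0, -0.1, 1, 0, 0, 0, -0.1, 1, 0, 0, 0, -0.1, 1, 0, 0, 0, -0.1, 1, 0, 0, 0, -0.1, 1, 0, 0])

```text
time: 41.05
tool_pos: [0.5544, 0.2042, 0.1517]
eef_rot: [-0.0, -0.085, 0.996, -0.0]
wrist_force: [0.4, 0.1, -0.8]
finger_gap: 0.0213
grasp_force: 50.8
```

Call:
apply_moves(motion=[0, 0, 0.65, 0, 0, 0, 0, 0, 0, 0.63, 0, 0, 0, 0, 0, 0, 0, 0, 0, 0])

```text
time: 41.45
tool_pos: [0.5515, 0.2221, 0.1517]
eef_rot: [-0.0, -0.052, 0.999, -0.0]
wrist_force: [0.2, 0.4, -0.3]
finger_gap: 0.021
grasp_force: 50.8
```

```bash
python3 - <<'E'
from h import *
to((.552,.222),-174,.014)
E
```

```text
t 41.45 pos [0.5515 0.2221 0.1517] yaw -174.0 down [-0.001 -0.    -1.   ] gap 0.021 gf 50.8 F [ 0.2  0.4 -0.3]
shift [-0.02 -0.    4.59] turn 0.0 q6 -2.12
```

Call:
apply_moves(motion=[0, 0.27, 0, 1, 0, 0, 0, 0, 1, 0, 0, 0, 0, 1, 0, 0, 0, 0, 1, 0, 0, 0, 0, 0.4, 0, 0, 0, 0, 0.1, 0, 0, 0, 0, 0, 0, 0.45, 0, 0, 0, 0, 0.45, 0, 0, 0, 0, 0.45, 0, 0, 0, 0, 0.45, 0, 0, -0.6, 0, 0.45, 0, 0, -1, 0, 0.45, 0, 0, -1, 0, 0.45, 0, 0, -1, 0, 0.45, 0, 0, -1, 0, 0.45, 0, 0, 0, 0, 0.45, 0, 0, 0, 0])

```text
time: 43.15
tool_pos: [0.5439, 0.2219, 0.156]
eef_rot: [0.001, -0.052, 0.999, 0.001]
wrist_force: [-0.4, 0.1, -1.0]
finger_gap: 0.0384
grasp_force: 0.0
```

```bash
python3 - <<'E'
from h import *
clips(13);to((.462,-.3695),-154.3,.054)
E
```

```text
scene [161. 263.] 223 [ 464.9 -367.4] [80.2 20.6] 26.0 top [ 453.2 -373.4] [51.8 20.3] 27.0 24.0
side [297. 331.] 256 [ 460.9 -370.9] [78.1 19.1] 25.5 top [ 454.1 -373.7] [62.8 18.2] 25.5 26.0
t 43.25 pos [0.5431 0.2212 0.154 ] yaw -174.07 down [-0.002 -0.001 -1.   ] gap 0.0386 gf 0.0 F [ 0.4  0.1 -0.8]
shift [  4.72 -19.31   3.35] turn -3.29 q6 -2.13
```

Call:
apply_moves(motion=[0.45, 0.24, -0.97, 0, 0, 0.45, 0.24, -0.97, 0, 0, 0.45, 0.24, -0.97, 0, 0, 0.45, 0.24, -0.97, 0, 0, 0.45, 0.24, -0.97, 0, 0, 0.45, 0.24, -0.97, 0, 0, 0.45, 0.24, -0.97, 0, 0, 0.45, 0.24, -0.97, 0, 0, 0.45, 0.24, -0.97, 0, 0, 0.45, 0.24, -0.97, 0, 0, 0.45, 0.24, -0.97, 0, 0, 0.45, 0.24, -0.97, 0, 0, 0.45, 0.24, -0.97, 0, 0, 0.45, 0.24, -0.97, 0, 0, 0.45, 0.24, -0.97, 0, 0, 0.45, 0.24, -0.97, 0, 0, 0.45, 0.24, -0.97, 0, 0, 0.45, 0.24, -0.97, 0, 0, 0.45, 0.24, -0.97, 0, 0, 0.45, 0.2, -0.9, 0, 0])

```text
time: 45.25
tool_pos: [0.4608, -0.3709, 0.1532]
eef_rot: [-0.001, -0.052, 0.999, 0.001]
wrist_force: [0.3, 0.3, 0.4]
finger_gap: 0.0384
grasp_force: 0.0
```

Call:
apply_moves(motion=[0.45, 0, 0, 0, -1, 0.45, 0, 0, 0, -1, 0.45, 0, 0, 0, -1, 0.45, 0, 0, 0, -0.29, 0.45, 0, 0, 1, 0, 0.45, 0, 0, 1, 0, 0.45, 0, 0, 0.9, 0, 0.45, 0, 0, 0, 0, 0.45, 0, 0, 0, 0])

```text
time: 46.15
tool_pos: [0.4615, -0.37, 0.0672]
eef_rot: [-0.001, -0.223, 0.975, 0.0]
wrist_force: [-0.3, -0.8, 0.7]
finger_gap: 0.0385
grasp_force: 0.0
```

```bash
python3 - <<'E'
from h import *
snap("wrist",14);p,d,P=wcloud("wrist14.npz")
m=(p.max(2)<70)&(d>0)&(P[...,2]<.035)&(P[...,2]>.006)&(abs(P[...,0]-.462)<.06)&(abs(P[...,1]+.37)<.06)
print(rect(P[m]),np.percentile(P[m][:,2],95))
to((.4625,-.369),-154.3,-.012)
E
```

```text
(array([ 469.5, -361.2]), array([100.1,  36.6]), 37.4) 0.02330456801438992
t 46.2 pos [ 0.4624 -0.3704  0.0684] yaw -154.28 down [ 0.    -0.001 -1.   ] gap 0.0382 gf 0.0 F [0.5 0.9 0.6]
shift [-0.02  0.04  2.68] turn 0.0 q6 -0.72
```

Call:
apply_moves(motion=[0.45, 0, 0.04, 1, 0, 0.45, 0, 0, 1, 0, 0.45, 0, 0, 0.68, 0, 0.45, 0, 0, 0, 0, 0.45, 0, 0, 0, 0, 0, 0, 0, 0, 0, 0, 0, 0, 0, 0, 0, 0, 0, 0, 0, 0, 0, 0, 0, 0, 0, 0, 0, 0, 0, 0, 0, 0, 0, 0, 0, 0, 0, 0, 0, 0, 0, 0, -0.5, 0, 0, 0, 0, -1, 0, 0, 0, 0, -1, 0, 0, 0, 0, -1, 0, 0, 0, 0, -1, 0, 0, 0, 0, -1, 0, 0, 0, 0, 0, 0])

```text
time: 48.1
tool_pos: [0.4639, -0.3704, 0.1581]
eef_rot: [0.004, -0.223, 0.975, -0.004]
wrist_force: [0.3, -0.7, -0.2]
finger_gap: 0.0208
grasp_force: 49.9
```

Call:
apply_moves(motion=[0, 0, 0, 0, 1, 0, 0, 0, 0, 1, 0, 0, 0, 0, 1, 0, 0, 0, 0, 0.29, 0, 0, 0, 0, 0])

```text
time: 48.6
tool_pos: [0.4609, -0.3686, 0.1521]
eef_rot: [-0.0, -0.052, 0.999, 0.0]
wrist_force: [0.1, 0.1, -0.2]
finger_gap: 0.0208
grasp_force: 49.9
```

```bash
python3 - <<'E'
from h import *
g=O-.035*X+.045*Y;print(g)
g=O-.012*X+.072*Y;print(g)
to(g,-174,.16)
# what lies in the case
snap("scene",15);p,d,W=cloud("scene15.npz");C=case(W)
m=(d>0)&(abs(C[...,0])<70)&(abs(C[...,1])<120)&(C[...,2]>10)&(C[...,2]<45)&(p.max(2)<60)
N,L,st,c=cv2.connectedComponentsWithStats(m.astype(np.uint8))
for i in range(1,N):
    if st[i,4]>30: q=C[L==i]/1000;print(np.round(c[i]),st[i,4],rect(q),np.round(np.percentile(q[:,2]*1000,[5,95])))
cv2.imwrite("pics/c6.png",cv2.resize(p[110:260,290:460],None,fx=3.5,fy=3.5,interpolation=cv2.INTER_CUBIC))
E
```

```text
[0.50500241 0.20047256]
[0.47980293 0.22543225]
t 48.6 pos [ 0.4609 -0.3686  0.1521] yaw -174.06 down [-0.001  0.001 -1.   ] gap 0.0208 gf 49.9 F [ 0.1  0.1 -0.2]
shift [-2.68 19.63 -0.25] turn -0.01 q6 -1.07
[361. 199.] 286 (array([-13.2, -23.4]), array([136.5,  27.1]), -89.6) [12. 30.]
```

View pics/c6.png

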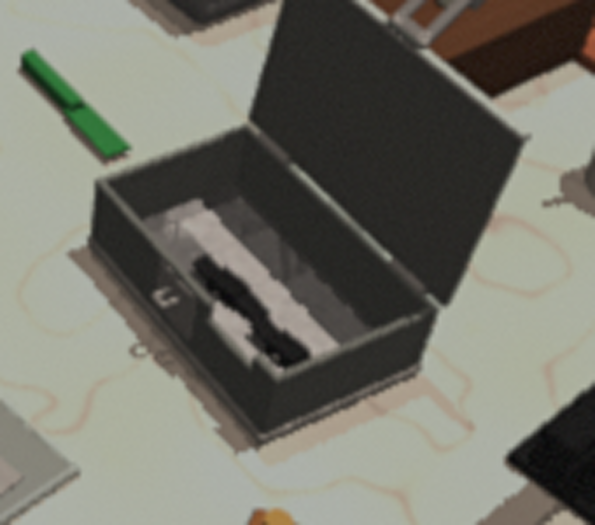

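The crop shows the two clips lying end to end in the case at (240,290) and (285,345), with free floor at the left; the third goes there.

Call:
apply_moves(motion=[0, -0.12, 0.98, 0, 0, 0, -0.12, 0.98, 0, 0, 0, -0.12, 0.98, 0, 0, 0, -0.12, 0.98, 0, 0, 0, -0.12, 0.98, 0, 0, 0, -0.12, 0.98, 0, 0, 0, -0.12, 0.98, 0, 0, 0, -0.12, 0.98, 0, 0, 0, -0.12, 0.98, 0, 0, 0, -0.12, 0.98, 0, 0, 0, -0.12, 0.98, 0, 0, 0, -0.12, 0.98, 0, 0, 0, -0.12, 0.98, 0, 0, 0, -0.12, 0.98, 0, 0, 0, -0.12, 0.98, 0, 0, 0, -0.12, 0.98, 0, 0, 0, -0.12, 0.98, 0, 0, 0, -0.12, 0.98, 0, 0, 0, -0.12, 0.98, 0, 0, 0, -0.12, 0.98, 0, 0])

```text
time: 50.65
tool_pos: [0.4717, 0.2246, 0.1524]
eef_rot: [-0.0, -0.052, 0.999, 0.0]
wrist_force: [0.9, 0.0, -1.1]
finger_gap: 0.0213
grasp_force: 49.9
```

Call:
apply_moves(motion=[0, 0, 0, 0, 0, 0, 0, 0, 0, 0])

```text
time: 50.85
tool_pos: [0.4716, 0.2237, 0.1521]
eef_rot: [-0.0, -0.053, 0.999, -0.0]
wrist_force: [-1.6, -0.6, -0.7]
finger_gap: 0.0208
grasp_force: 49.9
```

```bash
python3 - <<'E'
from h import *
to((.4745,.225),-174,.014)
E
```

```text
t 50.85 pos [0.4716 0.2237 0.1521] yaw -173.97 down [-0.001 -0.    -1.   ] gap 0.0208 gf 49.9 F [-1.6 -0.6 -0.7]
shift [-0.1   0.04  4.6 ] turn 0.01 q6 -2.22
```

Call:
apply_moves(motion=[0, 0, 0, 1, 0, 0, 0, 0, 1, 0, 0, 0, 0, 1, 0, 0, 0, 0, 1, 0, 0, 0, 0, 0.4, 0, 0, 0, 0, 0.1, 0, 0, 0, 0, 0, 0, 0.45, 0, 0, 0, 0, 0.45, 0, 0, 0, 0, 0.45, 0, 0, 0, 0, 0.45, 0, 0, -0.6, 0, 0.45, 0, 0, -1, 0, 0.45, 0, 0, -1, 0, 0.45, 0, 0, -1, 0, 0.45, 0, 0, -1, 0, 0, 0, 0, -1, 0, 0, 0, 0, -1, 0, 0, 0, 0, -1, 0])

```text
time: 52.65
tool_pos: [0.4718, 0.2232, 0.2469]
eef_rot: [0.0, -0.052, 0.999, 0.0]
wrist_force: [1.4, 0.7, -0.3]
finger_gap: 0.0002
grasp_force: 0.0
```

Call:
apply_moves(motion=[0, 0, 0, -1, 0, 0, 0, 0, -1, 0, 0, 0, 0, 0, 0, 0, 0, 0, 0, 0])

```text
time: 53.05
tool_pos: [0.4719, 0.2235, 0.3058]
eef_rot: [0.0, -0.052, 0.999, 0.001]
wrist_force: [-0.2, 0.2, -1.1]
finger_gap: 0.0001
grasp_force: 0.0
```

```bash
python3 - <<'E'
from h import *
g=O+.138*X+.085*Y
to(g,-174.3,.30)
clips(16)
p,d,W=cloud("scene16.npz");C=case(W)
m=(d>0)&(abs(C[...,0])<73)&(abs(C[...,1])<123)&(C[...,2]>10)&(C[...,2]<78)&(p.max(2)<60)
N,L,st,c=cv2.connectedComponentsWithStats(m.astype(np.uint8))
for i in range(1,N):
    if st[i,4]>30: q=C[L==i]/1000;print(np.round(c[i]),st[i,4],rect(q),np.round(np.percentile(q[:,2]*1000,[5,95])))
for n in("scene","side"):
    p,d,W=cloud(n+"16.npz");C=case(W)
    m=(d>0)&(C[...,0]<170)&(C[...,0]>70)&(abs(C[...,1])<25)&(C[...,2]>225)&(C[...,2]<340)
    c=C[m]
    for lo in range(225,340,10):
        k=(c[:,2]>=lo)&(c[:,2]<lo+10)
        if k.sum()>2: print(n,lo,k.sum(),np.round(np.percentile(c[k,0],[5,50,95])))
E
```

```text
t 53.05 pos [0.4719 0.2235 0.3058] yaw -174.06 down [ 0.001  0.001 -1.   ] gap 0.0001 gf 0.0 F [-0.2  0.2 -1.1]
shift [-0.73  5.03  0.2 ] turn 0.04 q6 -2.22
[362. 174.] 378 (array([55.3, 47.6]), array([152.2,  40.3]), -88.0) [11. 61.]
[352. 189.] 546 (array([-33.2,  17.2]), array([212.7,  71.7]), 88.9) [12. 43.]
scene 225 50 [ 98. 100. 103.]
scene 235 53 [100. 101. 104.]
scene 245 72 [101. 104. 111.]
scene 255 68 [108. 115. 125.]
scene 265 56 [122. 129. 147.]
scene 275 74 [134. 141. 154.]
scene 285 64 [143. 149. 154.]
side 225 44 [ 95.  99. 102.]
side 235 44 [ 97.  99. 102.]
side 245 59 [ 96. 102. 110.]
side 255 46 [106. 111. 121.]
side 265 33 [118. 125. 145.]
side 275 50 [128. 138. 145.]
side 285 47 [140. 147. 153.]
```

Call:
apply_moves(motion=[0, -0.15, 1, 0, 0, 0, -0.15, 1, 0, 0, 0, -0.15, 1, 0, 0, 0, -0.15, 1, 0, 0, 0, -0.13, 1, 0, 0, 0, 0, 0, 0, 0, 0, 0, 0, 1, 0, 0, 0, 0, 1, 0, 0, 0, 0, 1, 0, 0, 0, 0, 0.5, 0, 0, 0, 0, 0, 0, 0, 0, 0, 0, 0])

```text
time: 54.35
tool_pos: [0.4785, 0.3744, 0.2003]
eef_rot: [-0.0, -0.052, 0.999, -0.001]
wrist_force: [0.2, 0.9, -0.0]
finger_gap: -0.0003
grasp_force: 0.0
```

```bash
python3 - <<'E'
from h import *
g=O+.125*X+.085*Y
to(g,-174.3,.20)
for n in("scene","side"):
    snap(n,17);p,d,W=cloud(n+"17.npz");C=case(W)
    m=(d>0)&(C[...,0]<190)&(C[...,0]>105)&(abs(C[...,1]-85)<25)&(C[...,2]>180)&(C[...,2]<300)
    c=C[m]
    for lo in range(180,300,10):
        k=(c[:,2]>=lo)&(c[:,2]<lo+10)
        if k.sum()>2: print(n,lo,k.sum(),np.round(np.percentile(c[k,0],[5,95])),np.round(np.percentile(c[k,1],[5,95])))
E
```

```text
t 54.35 pos [0.4785 0.3744 0.2003] yaw -174.06 down [-0.    -0.001 -1.   ] gap -0.0003 gf 0.0 F [ 0.2  0.9 -0. ]
shift [ 0.08 -0.37  0.01] turn 0.04 q6 -2.4
scene 220 5 [143. 151.] [74. 79.]
scene 230 21 [124. 147.] [71. 84.]
scene 240 42 [106. 142.] [ 70. 104.]
scene 250 26 [106. 148.] [70. 92.]
scene 260 52 [106. 167.] [67. 86.]
scene 270 48 [108. 178.] [66. 83.]
scene 280 55 [120. 183.] [65. 84.]
scene 290 60 [112. 184.] [64. 84.]
side 230 6 [106. 134.] [ 73. 104.]
side 240 19 [106. 133.] [69. 95.]
side 250 22 [106. 138.] [ 73. 102.]
side 260 17 [106. 157.] [ 73. 101.]
side 270 13 [105. 159.] [ 77. 101.]
side 280 22 [117. 170.] [ 89. 104.]
side 290 24 [112. 177.] [ 68. 105.]
```

Call:
apply_moves(motion=[0, 0, 0, 0, 0.85, 0, 0, 0, 0, 0.85, 0, 0, -0.3, 0, 0, 0, 0, -0.3, 0, 0, 0, 0, -0.3, 0, 0, 0, 0, -0.3, 0, 0, 0, 0, -0.1, 0, 0, 0, 0, -0.42, 0.01, 0, 0, 0, -0.41, 0.02, 0, 0, 0, -0.41, 0.08, 0, 0, 0, -0.4, 0.09, 0, 0, 0, -0.39, 0.15, 0, 0, 0, -0.38, 0.16, 0, 0, 0, -0.35, 0.22, 0, 0, 0, -0.35, 0.22, 0, 0, 0, 0, 0, 0])

```text
time: 56.05
tool_pos: [0.4675, 0.2409, 0.1705]
eef_rot: [-0.001, 0.038, 0.999, -0.001]
wrist_force: [-0.3, -0.1, 0.2]
finger_gap: -0.0001
grasp_force: 0.0
```

```bash
python3 - <<'E'
from h import *
g=O-.0*X+.085*Y
to(g,175.7,.173)
def lid2(n,k):
    snap(n,k);p,d,W=cloud(f"{n}{k}.npz");C=case(W)
    m=(d>0)&(C[...,1]>-125)&(C[...,1]<-35)&(C[...,0]<130)&(C[...,0]>-110)&(C[...,2]>82)&(C[...,2]<270)
    c=C[m];r=np.hypot(c[:,0]-80,c[:,2]-80);a=np.degrees(np.arctan2(c[:,2]-80,80-c[:,0]))
    for lo in(60,100,140,165):
        j=(r>lo)&(r<lo+20);print(n,lo,j.sum(),np.round(np.percentile(a[j],[10,50,90]),1) if j.sum() else "")
lid2("scene",18);lid2("side",18)
E
```

```text
t 56.05 pos [0.4675 0.2409 0.1705] yaw 175.66 down [-0.003 -0.002 -1.   ] gap -0.0001 gf 0.0 F [-0.3 -0.1  0.2]
shift [-0.02 -0.08 -0.08] turn -0.01 q6 -2.43
scene 60 10 [53.7 54.3 55.8]
scene 100 13 [51.  51.5 52.2]
scene 140 10 [45.3 50.4 50.6]
scene 165 123 [46.8 48.2 49.6]
side 60 24 [46.6 47.2 47.6]
side 100 28 [46.7 47.  47.2]
side 140 31 [46.6 46.8 47. ]
side 165 93 [46.6 48.  49.3]
```

Call:
apply_moves(motion=[0, 0, -0.3, 0.27, 0, 0, 0, -0.31, 0.28, 0, 0, 0, -0.26, 0.32, 0, 0, 0, -0.25, 0.33, 0, 0, 0, -0.2, 0.37, 0, 0, 0, -0.19, 0.37, 0, 0, 0, -0.13, 0.39, 0, 0, 0, -0.13, 0.39, 0, 0, 0, -0.06, 0.41, 0, 0, 0, 0, 0, 0, 0, 0, 0, 0, 0])

```text
time: 57.25
tool_pos: [0.4644, 0.188, 0.0777]
eef_rot: [-0.0, 0.037, 0.999, -0.0]
wrist_force: [1.4, -0.1, 0.4]
finger_gap: 0.0002
grasp_force: 0.0
```

```bash
python3 - <<'E'
from h import *
g=O-.1*X+.085*Y
to(g,175.7,.066)
lid("side",19)
E
```

```text
t 57.25 pos [0.4644 0.188  0.0777] yaw 175.75 down [-0.    -0.001 -1.   ] gap 0.0002 gf 0.0 F [ 1.4 -0.1  0.4]
shift [ 0.02 -1.65  0.39] turn 0.01 q6 -2.35
side 60 69 [ 5.7  7.5 10. ]
side 100 86 [3.2 4.4 5.9]
side 140 164 [ 2.6  3.6 14.4]
side 165 136 [ 1.6  3.5 35.5]
```

Call:
apply_moves(motion=[0, 0, 0, 0.1, 0, 0, 0, 0, 0.1, 0, 0, 0, 0, 0, 0, 0, 0, 0, 0, 0])

```text
time: 57.7
tool_pos: [0.4648, 0.1885, 0.0725]
eef_rot: [0.001, 0.037, 0.999, 0.0]
wrist_force: [-0.4, 0.7, 2.8]
finger_gap: 0.0001
grasp_force: 1.5
```

Call:
apply_moves(motion=[0, 0, 0, 0.07, 0, 0, 0, 0, 0.07, 0, 0, 0, 0, 0, 0, 0, 0, 0, 0, 0])

```text
time: 58.1
tool_pos: [0.4649, 0.1885, 0.0721]
eef_rot: [0.001, 0.036, 0.999, 0.0]
wrist_force: [-9.5, -1.6, 28.9]
finger_gap: -0.0001
grasp_force: 14.3
```

Call:
apply_moves(motion=[0, 0, 0, -0.3, 0, 0, 0, 0, -1, 0, 0, 0, 0, -1, 0, 0, 0, 0, -1, 0, 0, 0, 0, 0, -1, 0, 0, 0, 0, -1, 0, 0, 0, 0, -1, 0, 0, 0, 0, -1, 0, 0, 0, 0, -1, 0, 0, 0, 0, -1, 0, 0, 0, 0, -1, 0, 0, 0, 0, -1, 0, 0, 0, 0, -1, 0, 0, 0, 0, -1, 0, 0, 0, 0, -1, 0, 0, 0, 0, -1, 0, 0, 0, 0, -1, 0, 0, 0, 0, -1, 0, 0, 0, 0, -1, 0, 0, 0, 0, 0])

```text
time: 60.1
tool_pos: [0.4641, 0.1881, 0.1664]
eef_rot: [-0.0, -0.68, 0.733, 0.0]
wrist_force: [-0.5, -0.7, 0.8]
finger_gap: 0.0001
grasp_force: 0.0
```

```bash
python3 - <<'E'
from h import *
g=O-.147*X
to(g,-94.3,.17)
lid("side",20);lid("scene",20)
for n in("scene","side"):
    p,d,W=cloud(n+"20.npz");C=case(W)
    m=(d>0)&(abs(C[...,1])<19)&(C[...,0]>-170)&(C[...,0]<-93)&(C[...,2]>15)&(C[...,2]<160);c=C[m]
    for lo in range(-170,-93,10):
        k=(c[:,0]>=lo)&(c[:,0]<lo+10)
        if k.sum()>2: print(n,lo,k.sum(),np.round(np.percentile(c[k,2],[5,50,95])),np.round(np.percentile(c[k,1],[5,95])))
E
```

```text
t 60.1 pos [0.4641 0.1881 0.1664] yaw -94.27 down [-0.001 -0.    -1.   ] gap 0.0001 gf 0.0 F [-0.5 -0.7  0.8]
shift [ 3.22 -2.83 -0.12] turn 0.0 q6 -0.78
side 60 116 [4.7 7.1 9.1]
side 100 115 [3.3 4.5 5.7]
side 140 120 [2.5 3.3 4.3]
side 165 108 [ 2.   3.3 40.1]
scene 60 141 [4.4 5.9 7.9]
scene 100 145 [2.7 3.9 5.2]
scene 140 144 [2.  2.7 3.7]
scene 165 93 [ 1.9 37.6 43.6]
scene -140 48 [123. 128. 135.] [-17.  15.]
scene -130 33 [127. 134. 139.] [-18.  16.]
scene -120 12 [116. 129. 131.] [-19.  13.]
scene -110 4 [ 97. 100. 103.] [-18. -12.]
scene -100 17 [57. 87. 94.] [-15.   4.]
side -140 56 [125. 131. 138.] [-16.  17.]
side -130 14 [131. 135. 137.] [-16.  17.]
side -100 11 [58. 61. 86.] [-6. 15.]
```

Call:
apply_moves(motion=[0, 1, -0.94, 0, 0, 0, 1, -0.94, 0, 0, 0, 0.99, -0.95, 0, 0, 0, 0, 0, 0, 0, 0, 0, 0, 1, 0, 0, 0, 0, 0.3, 0, 0, 0, 0, 0.3, 0, 0, 0.1, 0, 0.3, 0, 0, 0.1, 0, 0.3, 0, 0, 0.13, 0, 0.25, 0, 0, 0, 0, 0, 0])

```text
time: 61.3
tool_pos: [0.5403, 0.0747, 0.0958]
eef_rot: [-0.006, -0.681, 0.733, -0.003]
wrist_force: [0.2, -26.3, 13.2]
finger_gap: -0.0001
grasp_force: 14.8
```

```bash
cat >> h.py <<'E'
def hasp(k):
    for n in("scene","side"):
        snap(n,k);p,d,W=cloud(f"{n}{k}.npz");C=case(W)
        m=(d>0)&(abs(C[...,1])<19)&(C[...,0]>-175)&(C[...,0]<-85)&(C[...,2]>5)&(C[...,2]<125);c=C[m]
        for lo in range(-175,-85,10):
            k2=(c[:,0]>=lo)&(c[:,0]<lo+10)
            if k2.sum()>2: print(n,lo,k2.sum(),np.round(np.percentile(c[k2,2],[5,50,95])),np.round(np.percentile(c[k2,1],[5,95])))
E
python3 - <<'E'
from h import *
to(O-.15*X,-94.3,.093)
hasp(21)
E
```

```text
t 61.3 pos [0.5403 0.0747 0.0958] yaw -94.2 down [-0.005 -0.013 -1.   ] gap -0.0001 gf 14.8 F [  0.2 -26.3  13.2]
shift [-0.26 -0.01  0.09] turn 0.02 q6 -0.52
scene -175 11 [115. 118. 123.] [-7.  6.]
scene -165 11 [112. 121. 124.] [-14.   3.]
scene -155 25 [101. 107. 123.] [-19.  -5.]
scene -145 19 [ 97. 113. 115.] [-19.   1.]
scene -135 13 [ 94. 110. 113.] [-18.   2.]
scene -125 12 [91. 95. 95.] [-18.  15.]
scene -115 15 [88. 90. 93.] [-16.  16.]
scene -105 29 [57. 87. 90.] [-15.  18.]
scene -95 47 [56. 87. 91.] [-18.  16.]
side -175 14 [114. 120. 124.] [-5.  8.]
side -165 5 [120. 122. 124.] [-10.  13.]
side -155 23 [100. 108. 117.] [-18.  18.]
side -145 4 [114. 115. 116.] [13. 17.]
side -115 3 [92. 94. 96.] [14. 18.]
side -105 7 [86. 88. 90.] [ 4. 17.]
side -95 7 [47. 86. 89.] [-7. 18.]
```

Call:
apply_moves(motion=[0, 0.1, 0, -0.3, 0, 0, 0, 0, -0.7, 0, 0, 0, 0, 0, 0, 0, 0, 0, 0, 0])

```text
time: 61.8
tool_pos: [0.5417, 0.0803, 0.1239]
eef_rot: [0.001, -0.68, 0.733, -0.0]
wrist_force: [0.3, -0.5, -0.9]
finger_gap: -0.0002
grasp_force: 0.0
```

```bash
python3 - <<'E'
from h import *
to(O-.147*X,-94.3,.100)
hasp(22)
E
```

```text
t 61.8 pos [0.5417 0.0803 0.1239] yaw -94.24 down [ 0.002  0.001 -1.   ] gap -0.0002 gf 0.0 F [ 0.3 -0.5 -0.9]
shift [-0.17  0.02  0.8 ] turn 0.01 q6 -0.52
scene -155 40 [104. 110. 117.] [-18.  15.]
scene -145 31 [108. 118. 121.] [-18.   9.]
scene -135 16 [105. 115. 117.] [-19.   9.]
scene -125 7 [95. 96. 98.] [-18. -12.]
scene -115 15 [90. 93. 96.] [-18.  19.]
scene -105 32 [58. 88. 91.] [-15.  16.]
scene -95 46 [58. 87. 92.] [-18.  16.]
side -155 58 [106. 112. 121.] [-16.  16.]
side -145 19 [104. 119. 121.] [-15.  17.]
side -135 3 [116. 117. 118.] [10. 15.]
side -105 10 [88. 90. 91.] [-3. 17.]
side -95 17 [69. 90. 93.] [-2. 17.]
```

Call:
apply_moves(motion=[0, -0.22, 0, 0, 0, 0, 0, 0, 0.5, 0, 0, 0, 0, 0.25, 0, 0, 0, 0, 0.25, 0, 0, 0, 0, 0.25, 0, 0, 0, 0, 0.25, 0, 0, 0, 0, 0.1, 0, 0, 0, 0, 0, 0])

```text
time: 62.7
tool_pos: [0.5417, 0.086, 0.0747]
eef_rot: [-0.001, -0.68, 0.733, 0.0]
wrist_force: [-0.1, -0.2, -0.5]
finger_gap: 0.0001
grasp_force: 0.0
```

```bash
python3 - <<'E'
from h import *
to(O-.147*X,-94.3,.076)
hasp(23)
E
```

```text
t 62.7 pos [0.5417 0.086  0.0747] yaw -94.26 down [-0.001 -0.    -1.   ] gap 0.0001 gf 0.0 F [-0.1 -0.2 -0.5]
shift [ 0.02  0.01 -0.04] turn 0.01 q6 -0.53
scene -165 27 [ 94. 108. 121.] [-8.  4.]
scene -155 76 [ 72.  87. 118.] [-17.  13.]
scene -145 20 [ 78.  89. 108.] [-19.  -9.]
scene -135 9 [74. 75. 78.] [-19. -12.]
scene -125 12 [76. 78. 80.] [-19.   9.]
scene -115 16 [76. 80. 83.] [-18.  13.]
scene -105 26 [79. 83. 85.] [-15.   8.]
scene -95 39 [58. 86. 92.] [-18.   6.]
side -165 61 [ 78. 102. 122.] [-10.  16.]
side -155 67 [ 73.  88. 121.] [-16.  16.]
side -145 8 [ 86.  88. 107.] [-16.  18.]
side -135 4 [16. 79. 80.] [-9. 18.]
side -125 7 [77. 79. 83.] [12. 18.]
side -115 6 [79. 82. 85.] [12. 18.]
side -105 5 [63. 83. 84.] [ 6. 12.]
```

Call:
apply_moves(motion=[0, 0, 0, 0.25, 0, 0, 0, 0, 0.25, 0, 0, 0, 0, 0.25, 0, 0, 0, 0, 0.25, 0, 0, 0, 0, 0, 0, 0, 0, 0, -0.2, 0, 0, 0.5, 0, 0, 0, 0, 0.5, 0, 0, 0, 0, 0, 0, 0.7, 0, 0, 0, 0, 0.65, 0, 0, 0, 0, 0, 0])

```text
time: 63.9
tool_pos: [0.5375, 0.0543, 0.0089]
eef_rot: [-0.002, -0.68, 0.734, 0.001]
wrist_force: [-0.8, -0.1, 0.7]
finger_gap: 0.0
grasp_force: 0.0
```

```bash
python3 - <<'E'
from h import *
to(O-.127*X,-94.3,.011)
hasp(24)
E
```

```text
t 63.9 pos [0.5375 0.0543 0.0089] yaw -94.37 down [-0.005 -0.002 -1.   ] gap 0.0 gf 0.0 F [-0.8 -0.1  0.7]
shift [-1.71 -0.05 -0.07] turn -0.01 q6 -0.48
scene -175 18 [31. 77. 90.] [-16.  -9.]
scene -145 6 [43. 55. 61.] [-18.  -0.]
scene -135 14 [48. 58. 62.] [-18.   6.]
scene -125 31 [50. 55. 60.] [-18.  18.]
scene -115 28 [59. 64. 71.] [-17.  18.]
scene -105 45 [68. 77. 83.] [-17.  16.]
scene -95 54 [60. 86. 91.] [-16.  16.]
side -175 6 [61. 74. 79.] [-6. -2.]
side -145 6 [53. 57. 60.] [10. 18.]
```

Call:
apply_moves(motion=[0, -0.3, 0, 0, 0, 0, -0.3, 0, 0, 0, 0, -0.3, 0, 0, 0, 0, -0.25, 0, 0, 0, 0, -0.2, 0, 0, 0, 0, -0.15, 0, 0, 0, 0, -0.1, 0, 0, 0, 0, -0.1, 0, 0, 0, 0, 0, 0, 0, 0])

```text
time: 64.9
tool_pos: [0.5437, 0.1075, 0.0109]
eef_rot: [0.0, -0.681, 0.733, -0.0]
wrist_force: [-0.1, -1.1, -0.4]
finger_gap: -0.0001
grasp_force: 0.0
```

Call:
apply_moves(motion=[0, -0.1, 0, 0, 0, 0, 0, 0, 0, 0])

```text
time: 65.1
tool_pos: [0.544, 0.1103, 0.0109]
eef_rot: [0.0, -0.68, 0.733, -0.0]
wrist_force: [-0.6, 0.6, 0.4]
finger_gap: -0.0001
grasp_force: 0.0
```

```bash
python3 - <<'E'
from h import *
to(O-.127*X,-94.3,.011)
hasp(25)
E
```

```text
t 65.1 pos [0.544  0.1103 0.0109] yaw -94.25 down [ 0.  0. -1.] gap -0.0001 gf 0.0 F [-0.6  0.6  0.4]
shift [ 0.17  0.02 -0.  ] turn 0.01 q6 -0.57
scene -145 56 [ 91. 106. 124.] [-17.  14.]
scene -135 119 [ 35.  70. 114.] [-17.  11.]
scene -125 18 [36. 77. 92.] [-17. -12.]
scene -115 27 [23. 38. 92.] [-18. -11.]
scene -105 11 [36. 38. 51.] [-19.  -5.]
scene -95 11 [37. 86. 90.] [-18.  -4.]
side -145 87 [ 55. 103. 122.] [-16.  15.]
side -135 111 [ 35.  65. 116.] [-13.  16.]
side -125 11 [67. 79. 84.] [-5. 16.]
side -115 14 [25. 37. 75.] [ 6. 17.]
side -105 4 [36. 39. 65.] [13. 18.]
side -95 4 [60. 64. 71.] [12. 17.]
```

Call:
apply_moves(motion=[0, -0.07, 0, 0, 0, 0, -0.07, 0, 0, 0, 0, 0, 0, 0, 0])

```text
time: 65.5
tool_pos: [0.544, 0.1145, 0.0108]
eef_rot: [-0.0, -0.68, 0.733, 0.0]
wrist_force: [0.1, 0.8, 0.3]
finger_gap: -0.0003
grasp_force: 0.0
```

Call:
apply_moves(motion=[0, -0.07, 0, 0, 0, 0, 0, 0, 0, 0])

```text
time: 65.7
tool_pos: [0.5439, 0.1154, 0.0107]
eef_rot: [-0.001, -0.68, 0.733, -0.0]
wrist_force: [0.0, -3.8, -0.2]
finger_gap: 0.0001
grasp_force: 2.0
```

Call:
apply_moves(motion=[0, -0.05, 0, 0, 0, 0, 0, 0, 0, 0])

```text
time: 65.9
tool_pos: [0.5438, 0.1156, 0.0107]
eef_rot: [-0.002, -0.68, 0.733, -0.0]
wrist_force: [2.7, -9.3, 0.9]
finger_gap: -0.0001
grasp_force: 4.5
```

Call:
apply_moves(motion=[0, -0.04, 0, 0, 0, 0, 0, 0, 0, 0])

```text
time: 66.1
tool_pos: [0.5437, 0.1158, 0.0107]
eef_rot: [-0.003, -0.68, 0.733, -0.001]
wrist_force: [2.8, -11.9, 1.2]
finger_gap: 0.0002
grasp_force: 6.3
```

Force builds while the finger no longer moves, so the hasp looks home. Back away, rise and check everything.

Call:
apply_moves(motion=[0, -0.04, 0, 0, 0, 0, 0, 0, 0, 0, 0, 0.3, 0, 0, 0, 0, 1, 0, 0, 0, 0, 1, 0, 0, 0, 0, 0, 0, -1, 0, 0, 0, 0, -1, 0, 0, 0, 0, -1, 0, 0, 0, 0, -1, 0, 0, 0, 0, -1, 0, 0, 1, 1, 0, 0, 0, 1, 1, 0, 0, 0, 0, 1, 0, 0, 0, 0, 1, 0, 0, 0, 0, 1, 0, 0, 0, 0, 0, 0, 0])

```text
time: 67.7
tool_pos: [0.382, 0.0025, 0.1608]
eef_rot: [0.0, -0.681, 0.733, 0.001]
wrist_force: [0.3, -0.7, -0.1]
finger_gap: 0.0001
grasp_force: 0.0
```

```bash
python3 - <<'E'
from h import *
hasp(26);lid("side",27);lid("scene",27)
for n in("scene","side"):
    p,d,W=cloud(n+"26.npz");hsv=cv2.cvtColor(p,cv2.COLOR_BGR2HSV)
    o=(hsv[...,0]<20)&(hsv[...,1]>110)&(W[...,2]>.004)&(W[...,2]<.04)&(d>0)
    for nm,c in(("spat",(.52,-.07)),("compact",(.516,-.315))):
        m=o&(abs(W[...,0]-c[0])<.09)&(abs(W[...,1]-c[1])<.06);print(n,nm,rect(W[m]))
a=cv2.imread("pics/scene26.png");b=cv2.imread("pics/side26.png")
cv2.imwrite("pics/c7.png",np.hstack([cv2.resize(a[120:320,120:420],(400,300)),cv2.resize(b[100:350,190:400],(400,476))[:300]]) )
E
```

```text
scene -115 12 [24. 30. 36.] [-16.  16.]
scene -105 60 [22. 35. 56.] [-18.  16.]
scene -95 125 [35. 68. 90.] [-17.  18.]
side -115 34 [25. 32. 40.] [-15.  18.]
side -105 46 [27. 38. 76.] [-15.  16.]
side -95 119 [39. 74. 92.] [-16.  17.]
side 60 53 [5.5 7.3 9.1]
side 100 32 [3.5 4.4 5.8]
side 140 54 [2.6 3.2 4.2]
side 165 38 [1.9 2.7 3.6]
scene 60 142 [4.5 5.8 8. ]
scene 100 138 [2.8 3.9 4.8]
scene 140 151 [1.9 2.7 3.7]
scene 165 51 [1.6 2.6 3.4]
scene spat (array([491.4, -75.3]), array([91.3, 16.3]), 8.7)
scene compact (array([ 517. , -312.3]), array([54.9, 52.7]), 30.1)
side spat (array([489.7, -79.5]), array([90.8, 15.8]), 11.3)
side compact (array([ 513. , -316.1]), array([52.4, 51.8]), 67.7)
```

View pics/c7.png

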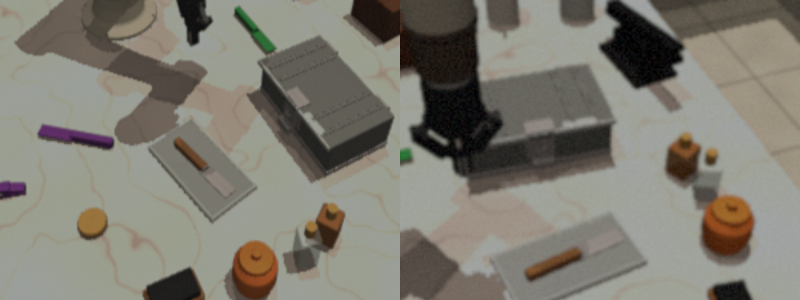

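The crops show the lid flat and shut, the hasp hanging over the staple (side crop (540,145)), the spatula on its tray and no clips left on the counter.

```bash
python3 -c "
from station import finish_job
print(finish_job())"
```

```text
the job is handed in; nothing more can be done
None
```

The job is handed in, with no verdict returned: my last camera check showed the three clips present off the counter and in the case, the spatula back on its glass tray, the lid shut and the hasp down over the staple.

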